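# Square up a pack of spacer blanks in the stacking jig

### The arm

A 7-joint arm with a two-finger parallel gripper is mounted at the origin on the work surface. World frame = base frame: x ahead of the robot, y to its left, z up, the work surface at z = 0. Lengths are in m, angles in rad, forces in N, time in s.
With the tool pointing down it reaches from about 0.425 to 0.825 m from the base axis. Payload 3.6 kg.
Tool frame: the origin (TCP) lies where the fingers leave the gripper's body, on its centre line; the fingertips stand 73 mm ahead of it and the grasp point (between the pads) lies 54 mm ahead of it; x points along the fingers, y is the direction in which the jaws open and shut, and the axes are right-handed (so a half turn about x gives the same grasp; the last joint's range is limited). The gripper opens to 85 mm and grips with 20 to 120 N. Pads are 22 mm wide; open, the fingers measure 114 mm over their backs; the gripper's body (76 mm by 85 mm) begins 54 mm behind the grasp point. The pads swing forward as they close: fully open they stand 13 mm farther back than shut.
Start: joints at [-1.25, 0.615, -0.013, 1.423, 0.008, 1.103, -0.04], TCP at [0.221, 0.611, 0.304] pointing down, gripper open.
Joint ranges: [-3.12, 3.12], [-0.3, 2.06], [-1.34, 1.32], [0.26, 2.42], [-1.36, 4.5], [0.01, 1.98], [-2.84, 2.84]. Speed limits (rad/s): [2.79, 2.79, 3.14, 3.14, 3.14, 3.14, 3.14].

### API

Orientations are given as a unit quaternion [x, y, z, w].
In Python, from station import arm, snapshot, camera_info, ticket gives the robot as it stands. Calls block until the motion is done:
- arm.movep(position, orientation): joint-space move of the TCP to a pose.
- arm.line_to(position, velocity=0.15, ori=None): straight line of the TCP; ori=None keeps the orientation; velocity is the mean speed in m/s.
- arm.move_j(angles): joint-space move.
- arm.move_gripper(opening, effort=None): opening from 0.0 (shut) to 1.0 (fully open); effort is the grip in N (None keeps the last); returns when the fingers have stopped.
- arm.pause(seconds).
- arm.ik(position, orientation): joint angles nearest the present ones, or None.
- snapshot(name): name is "scene" or "top" or "wrist"; returns the picture (400x640x3 uint8, blue, green, red); there is no depth.
- camera_info(name): a dict with "fx", "fy", "cx", "cy" (pixels), "R" (3x3) and "t" (3): a world point X has camera coordinates R X + t; the wrist camera has in their place "T_tool_cam" (4x4, takes a point from camera to tool coordinates, whose origin is the TCP and whose axes are the tool frame's). Camera axes: x right, y down, z forward; pixel columns grow to the right and rows downward; lengths in m; the calibration is good to about 2 mm. A picture is of the moment at which its call begins: read the wrist's pose just before it. camera_info takes no time and is no camera call.
A pose or a line that the arm cannot do raises arm.MotionError and nothing moves.
- ticket.finish_job(): hands the job in, once; it reports no verdict.
Readings, each from a call of its own:
- arm.read_time(): time.
- arm.read_joint_positions(): joint angles.
- arm.read_dq(): joint speeds.
- arm.read_effort(): joint torques, N m.
- arm.read_tool_pos(): TCP position.
- arm.read_eef_rot(): TCP orientation.
- arm.read_ft_force(): force on the tool from outside, world axes, zero at the start.
- arm.read_wrist_torque(): the same for the moment, N m.
- arm.read_opening(): opening from 0.0 (shut) to 1.0 (fully open).
Only numpy, scipy, OpenCV 4.12 (cv2) and the standard library are available. Lean on these libraries where they do the work, as an engineer would, in place of code of your own. Each camera call takes 0.05 s, during which the arm holds its last target.

### The job

Get the loose spacer blanks on the bench packed for drilling: first slide the jig's side rail until its working face lines up with the tip of the pointer, then turn the wing nut clockwise to its stop to tighten it. Then lay all the blanks in the jig in one flat stack, long sides along the rail, and tap the stack gently until every blank sits flush against both the back fence and the rail, with the rail still at the pointer. Leave the other things on the bench where they are.

Things in the scene. Friction and masses are not known exactly. Their poses are not given: they have to be found in the camera images.
- fence_face (a point): Fixed stacking jig: dark steel base plate 240 x 310 mm, top 12 mm above the bench, with a fixed back fence 45 mm high along its far edge. Point on the fence's working face at base-plate top. x points into the fence (away from the robot), y along it towards the rail, z up. The base spans x -210 to +30, y -145 to +165 mm of it, the fence y -115 to +85. Front and -y side are open.
- rail (a joint): Adjustable side rail: aluminium angle, upright wall 150 long, 14 thick, 45 mm high above the base plate, square to the fence, working face to -y; behind it a 6 mm foot with three slots for the base plate's bolts. Slide in m: 0 farthest out, up to 0.07 as it moves in -y of the jig. Slides stiffly (about 15 N), stays where left, even if tight; a gentle tap does not move it, a hard shove does.
- rail_face (a point): Point on the rail's working face at the wall's front end (10 mm beyond the pointer's tip), at the height of the base plate's top. Axes as the jig: x towards the fence, -y out of the face towards the stacking place. The wall spans x 0 to +150 mm and y 0 to +14 mm of it.
- rail_grip (a point): Centre of the rail's wall 25 mm from its front end, 30 mm above the base plate (15 mm below the wall's top); the wall is 14 mm thick in y here and can be pinched from above. The foot behind the wall is 6 mm high.
- pointer: The mark: a small steel pointer clip (40 x 10 x 5 mm) fixed on the front edge of the jig's base plate, its tip pointing towards the fence. Origin at the tip, on the base plate's top; axes as the jig's. The rail is set when its working face is in line with the tip, that is when point rail_face has y = 0 here.
- wing_nut (a joint): Steel wing nut on the jig's middle bolt, in the rail's middle slot. Angle in rad: loose at 0 to 0.3, grows when turned clockwise seen from above, tight at its stop at 1.5. Turns with about 0.15 N m, stays where left, and does not move along with the rail.
- nut_grip (a point): Centre of the wing nut's flat upright wing, on the axis of turning: wing 50 mm long, 10 mm thick, 24 mm high, its middle (this point) 41.5 mm above the bench; under it a round hub 24 mm across. x runs along the wing, y through its thickness.
- plate1_c (a point): Aluminium spacer blank, one of up to five alike: flat plate 90 x 60 x 8 mm, about 0.12 kg, smooth and slightly oily (friction about 0.3), two dark 12 mm holes. Centre of the plate, half-way up (4 mm above its underside); x along the 90 mm side, y along the 60 mm side (the sides to grasp), z up. None from the start means that this one is absent.
- plate2_c (a point): Aluminium spacer blank, one of up to five alike: flat plate 90 x 60 x 8 mm, about 0.12 kg, smooth and slightly oily (friction about 0.3), two dark 12 mm holes. Centre of the plate, half-way up (4 mm above its underside); x along the 90 mm side, y along the 60 mm side (the sides to grasp), z up. None from the start means that this one is absent.
- plate3_c (a point): Aluminium spacer blank, one of up to five alike: flat plate 90 x 60 x 8 mm, about 0.12 kg, smooth and slightly oily (friction about 0.3), two dark 12 mm holes. Centre of the plate, half-way up (4 mm above its underside); x along the 90 mm side, y along the 60 mm side (the sides to grasp), z up. None from the start means that this one is absent.
- plate4_c (a point): Aluminium spacer blank, one of up to five alike: flat plate 90 x 60 x 8 mm, about 0.12 kg, smooth and slightly oily (friction about 0.3), two dark 12 mm holes. Centre of the plate, half-way up (4 mm above its underside); x along the 90 mm side, y along the 60 mm side (the sides to grasp), z up. None from the start means that this one is absent.
- plate5_c (a point): Aluminium spacer blank, one of up to five alike: flat plate 90 x 60 x 8 mm, about 0.12 kg, smooth and slightly oily (friction about 0.3), two dark 12 mm holes. Centre of the plate, half-way up (4 mm above its underside); x along the 90 mm side, y along the 60 mm side (the sides to grasp), z up. None from the start means that this one is absent.
- can: Bystander, to be left alone: drinks can, 66 mm across, 115 mm high. Origin at the centre of its underside.
- piston: Bystander, to be left alone: piston standing on the bench, 72 mm across, 56 mm high. Origin at the centre of its underside.
- spanner: Bystander, to be left alone: spanner, 170 mm long, lying. Origin at the tool's middle or handle end.
- screwdriver: Bystander, to be left alone: screwdriver, 190 mm long, lying. Origin at the tool's middle or handle end.
- grease_jar: Bystander, to be left alone: jar, 60 mm across, 70 mm high. Origin at the centre of its underside.
- bearing: Bystander, to be left alone: ball-bearing ring lying flat, 52 mm across, 15 mm high. Origin at the centre of its underside.
Not all that is in view belongs to the job. Leave any pink look-alike of the part that bears plate1_c alone. What is shaped like the part that bears plate2_c but red is not meant.

How it is judged:
By the outcome, as a careful person would: the job done as asked, in the order asked, and still so for the second after the job is handed in, with the robot touching nothing.
Of plate1, plate2, plate3, plate4, plate5 only 3 to 5 are there at a start; the rules pass over those that are not, and their reading is None.
At some moment in a run one of plate1, plate2, plate3, plate4, plate5 may be knocked a few centimetres aside while the robot is not near it.
It also fails if it takes over 210 s, if anything falls off the work surface, if the arm or the gripper's body presses on something with over 40 N, if the wrist force passes 120 N, or if a joint passes its speed limit or range.

## Working session

There is one attempt and no reset: what is moved stays moved. The work goes in short steps, each a Python script; the robot and the scene stay as the last script left them, time stands still between calls to the robot, and variables do not carry over. Pictures are saved under pics/ and viewed, and the job is handed in when it is done.

```bash
ls; mkdir -p pics; python3 - <<'E'
from station import arm, snapshot, camera_info, ticket
import cv2
for n in ["scene","top","wrist"]:
    cv2.imwrite(f"pics/{n}0.png",snapshot(n)); print(n,camera_info(n))
print(arm.read_time(),arm.read_tool_pos(),arm.read_eef_rot(),arm.read_opening())
E
```

```text
pics
scene {'fx': 482.78306151794015, 'fy': 482.78306151794015, 'cx': 328.1261207655172, 'cy': 201.2200557354565, 'R': array([[ 0.8334664 ,  0.55231832,  0.01668047],
       [ 0.40847121, -0.59550483, -0.69175521],
       [-0.37213578,  0.58336821, -0.7219394 ]]), 't': array([-0.40608062, -0.20566745,  1.73258818])}
top {'fx': 387.36262881271625, 'fy': 387.36262881271625, 'cx': 320.9653109698456, 'cy': 200.9044522631082, 'R': array([[ 0.02046609, -0.99912677,  0.03642573],
       [-0.98162864, -0.02699384, -0.18888234],
       [ 0.18970068, -0.03189085, -0.98132392]]), 't': array([-0.08389125,  0.50411416,  0.89918732])}
wrist {'fx': 281.85130704417776, 'fy': 281.85130704417776, 'cx': 314.84648875185064, 'cy': 196.11236569608118, 'T_tool_cam': array([[-8.64281261e-04, -3.27707729e-01,  9.44778756e-01,
        -6.95794160e-02],
       [ 9.99999165e-01,  6.24370290e-04,  1.13136700e-03,
        -6.75047607e-04],
       [-9.60649497e-04,  9.44778945e-01,  3.27706916e-01,
        -8.39949804e-02],
       [ 0.00000000e+00,  0.00000000e+00,  0.00000000e+00,
         1.00000000e+00]])}
0.15 [0.22080122 0.61089776 0.30301987] [ 0.1213166   0.69660978 -0.12265961  0.6963991 ] 0.997936210539262
```

View pics/scene0.png

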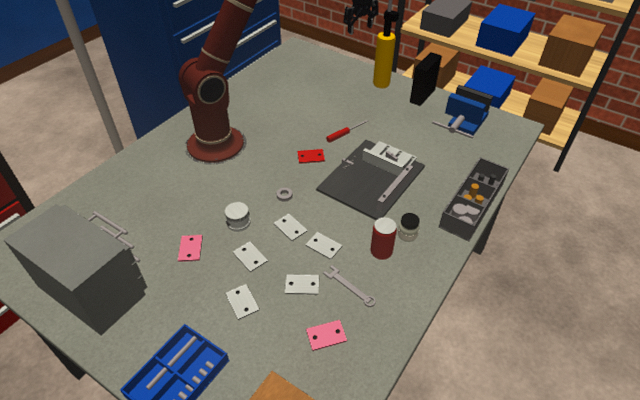

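View pics/top0.png

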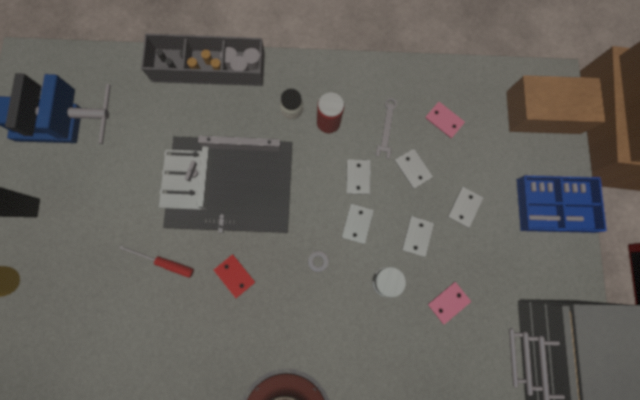

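View pics/wrist0.png

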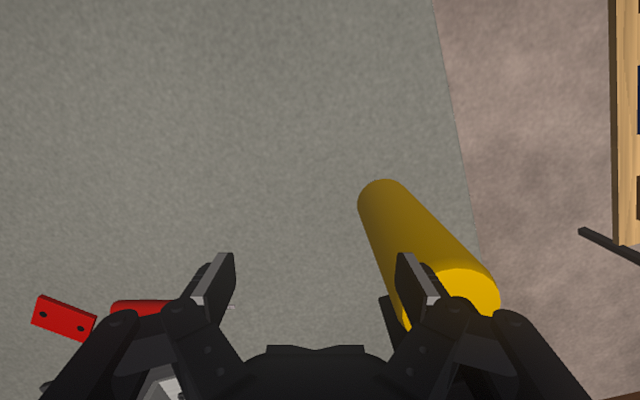

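```bash
cat > h.py <<'E'
from station import arm, snapshot, camera_info, ticket
import cv2, numpy as np
from scipy.spatial.transform import Rotation as Ro
def cam(name,pose=None):
    c=camera_info(name); K=np.array([[c['fx'],0,c['cx']],[0,c['fy'],c['cy']],[0,0,1]])
    if name!='wrist': return K,np.array(c['R']),np.array(c['t'])
    p,q=pose; T=np.array(c['T_tool_cam']); Rw=Ro.from_quat(q).as_matrix()
    Rwc=Rw@T[:3,:3]; o=Rw@T[:3,3]+p
    return K,Rwc.T,-Rwc.T@o
def unproj(C,uv,z):
    K,R,t=C; d=R.T@np.linalg.inv(K)@np.array([uv[0],uv[1],1.]); o=-R.T@t
    return o+d*(z-o[2])/d[2]
def proj(C,X):
    K,R,t=C; p=K@(R@np.asarray(X,float)+t); return p[:2]/p[2]
def pose(): return np.array(arm.read_tool_pos()),np.array(arm.read_eef_rot())
def down(yaw):
    """tool x down; tool y (jaw axis) at angle yaw from world x"""
    x=np.array([0,0,-1.]); y=np.array([np.cos(yaw),np.sin(yaw),0]); z=np.cross(x,y)
    return Ro.from_matrix(np.c_[x,y,z]).as_quat()
def shot(name,fn):
    p=pose(); im=snapshot(name); cv2.imwrite('pics/'+fn,im); return im,cam(name,p)
def crop(im,x0,y0,x1,y1,s,fn):
    cv2.imwrite('pics/'+fn,cv2.resize(im[y0:y1,x0:x1],None,fx=s,fy=s,interpolation=cv2.INTER_CUBIC))
E
python3 - <<'E'
from h import *
im=cv2.imread('pics/top0.png'); crop(im,150,125,310,245,5,'c1.png'); crop(im,330,90,490,290,3,'c2.png')
im=cv2.imread('pics/scene0.png'); crop(im,310,130,430,220,6,'c3.png')
C=cam('top')
for n,uv in dict(p1=(358,176),p2=(413,168),p3=(466,207),p4=(418,236),p5=(357,223)).items():
    w=unproj(C,uv,.008); print(n,w,np.hypot(*w[:2]))
print([unproj(C,u,.012) for u in [(165,230),(290,232),(293,142),(174,137)]])
E
```

```text
p1 [ 0.5826009  -0.16812047  0.008     ] 0.6063730733145535
p2 [ 0.60860231 -0.31299516  0.008     ] 0.6843703230664155
p3 [ 0.50828671 -0.44878033  0.008     ] 0.6780554306032797
p4 [ 0.43010253 -0.32136445  0.008     ] 0.5369015681914795
p5 [ 0.45940463 -0.16585889  0.008     ] 0.48842787421582656
[array([0.42929503, 0.31169319, 0.012     ]), array([0.43189802, 0.00286843, 0.012     ]), array([0.66823571, 0.0034347 , 0.012     ]), array([0.67154284, 0.31180562, 0.012     ])]
```

View pics/c1.png

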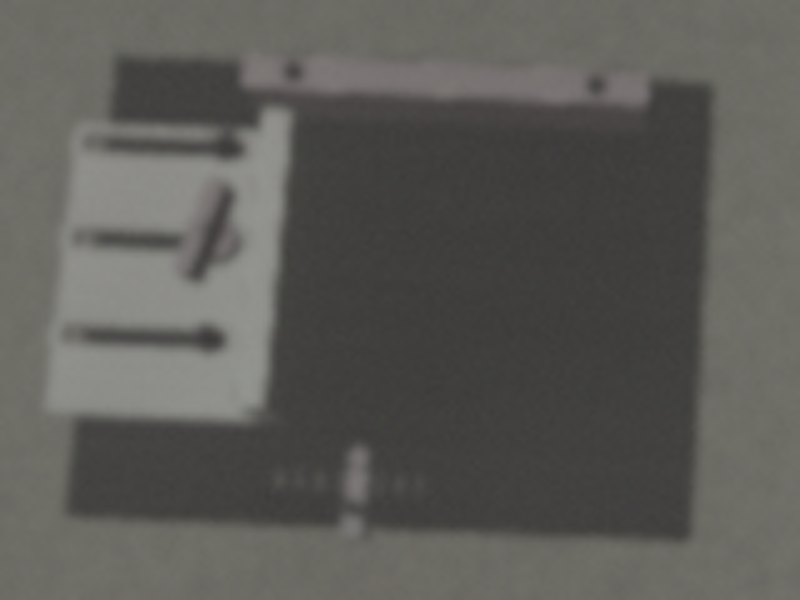

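View pics/c2.png

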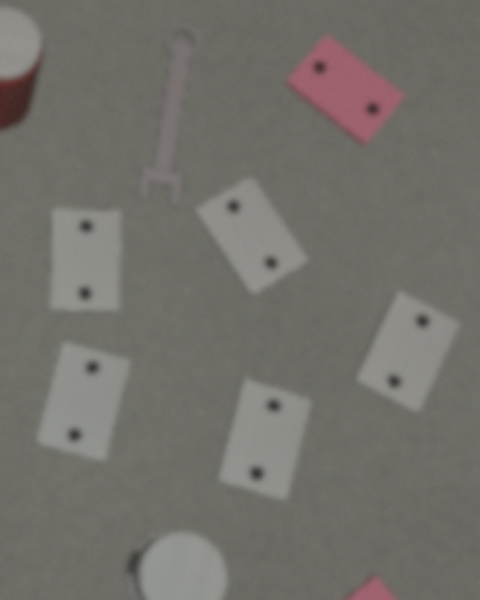

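View pics/c3.png

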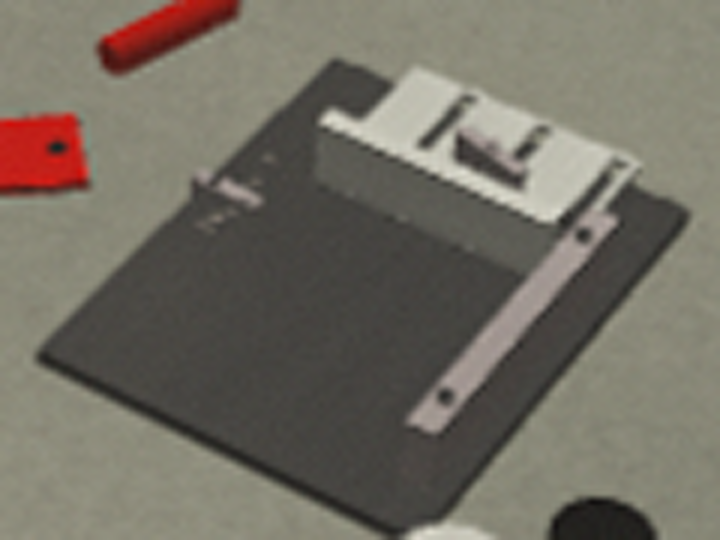

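```bash
python3 - <<'E'
from h import *
t=arm.read_time()
q=down(np.pi/2)
print(arm.ik([.46,.19,.32],q), arm.ik([.46,.19,.32],down(-np.pi/2)))
arm.movep([.46,.19,.32],q)
print(arm.read_time()-t,pose(),arm.read_joint_positions())
im,C=shot('wrist','w1.png')
E
```

```text
[-0.44517298  0.36161624  0.01321017  1.83136916 -0.00575107  0.94864396
  1.14133092] [-0.95731534  0.44249425  0.76304281  1.84587638 -0.36023897  0.99643368
 -1.61359414]
1.7667000000000002 (array([0.45981208, 0.19124655, 0.31999636]), array([-4.12850039e-04,  7.07099649e-01,  9.71944826e-04,  7.07113124e-01])) [-0.44629293  0.36197535  0.01186087  1.8307687  -0.0060419   0.94853061
  1.14107425]
```

View pics/w1.png

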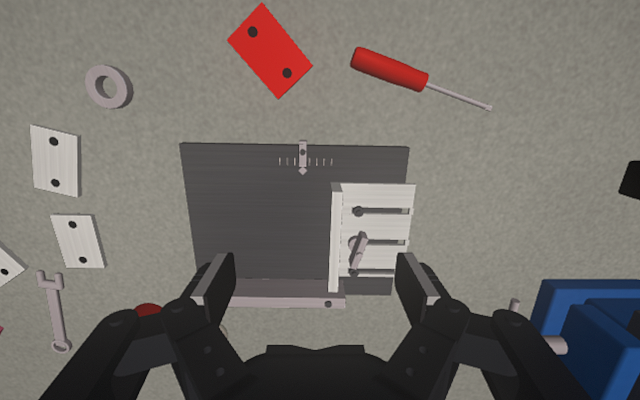

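```bash
python3 - <<'E'
from h import *
arm.line_to([.50,.175,.20],0.25)
im,C=shot('wrist','w2.png')
cv2.imwrite('pics/w2u.png',cv2.resize(im,(800,500)))
print(arm.read_time(),pose())
E
```

```text
2.675 (array([0.50033024, 0.17604063, 0.20129013]), array([7.93806325e-05, 7.06379318e-01, 9.03526029e-04, 7.07832915e-01]))
```

View pics/w2u.png

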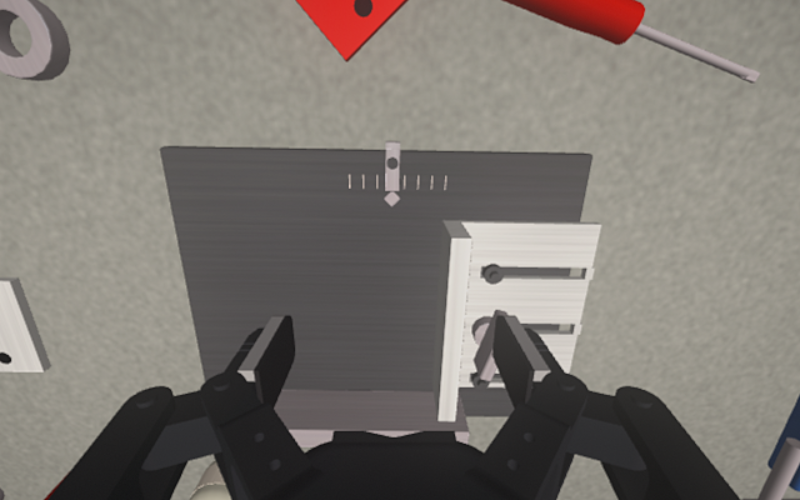

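```bash
python3 - <<'E'
from h import *
im=cv2.imread('pics/w2.png'); crop(im,270,105,490,245,3.6,'w2c.png')
im=cv2.imread('pics/w1.png'); crop(im,175,135,425,315,3.2,'w1c.png')
E
```

```text
(no output)
```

View pics/w2c.png

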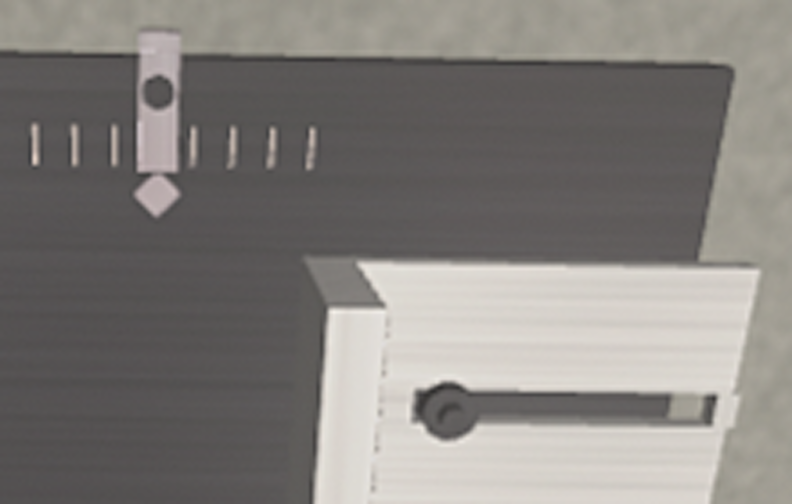

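View pics/w1c.png

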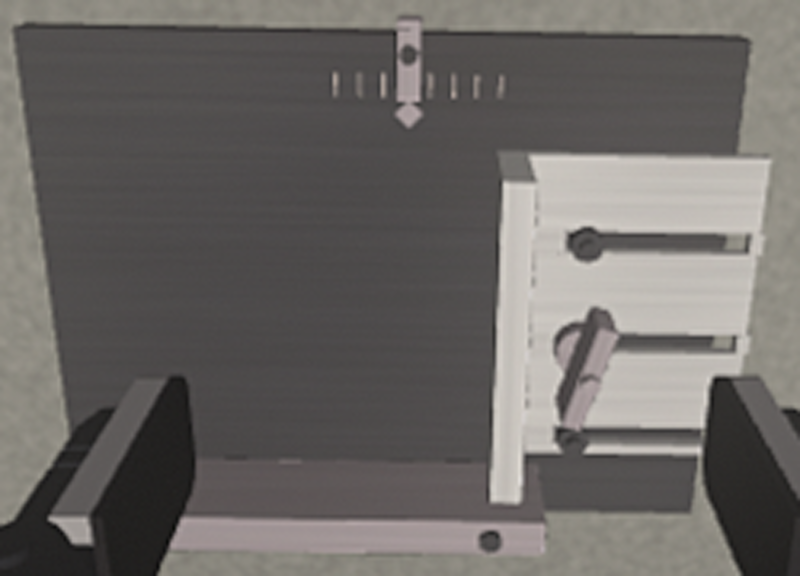

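```bash
python3 - <<'E'
from h import *
q=np.array([7.93806325e-05, 7.06379318e-01, 9.03526029e-04, 7.07832915e-01]);p=np.array([0.50033024, 0.17604063, 0.20129013])
C=cam('wrist',(p,q))
f=lambda x,y:(270+x/3.6,105+y/3.6)
L=dict(tip=(157,218,.0145),tip12=(157,218,.012),tip17=(157,218,.017),railbot=(304,257,.012),railtop=(328,308,.057),railtop_o=(387,307,.057),railtopback=(314,504,.057),cornR=(735,68,.012),edgeL=(0,52,.012),footfar=(760,268,.018))
for k,v in L.items(): print(k,unproj(C,f(*v[:2]),v[2])*1000)
q1=np.array([-4.12850039e-04,  7.07099649e-01,  9.71944826e-04,  7.07113124e-01]);p1=np.array([0.45981208, 0.19124655, 0.31999636])
C=cam('wrist',(p1,q1)); f=lambda x,y:(175+x/3.2,135+y/3.2)
L=dict(tip=(408,129,.0145),cornL=(15,26,.012),cornR=(748,40,.012),railbot=(498,153,.012),railtop=(501,181,.057),railtopend=(489,500,.057),fencebot=(300,460,.012),fencebot2=(470,463,.012),fencetop=(200,516,.057),fencetopR=(545,520,.057),nutA=(600,316,.0535),nutB=(570,425,.0535),nutA2=(617,338,.0535),nutB2=(586,428,.0535))
for k,v in L.items(): print(k,unproj(C,f(*v[:2]),v[2])*1000)
C=cam('top');f=lambda x,y:(150+x/5,125+y/5)
L=dict(tip=(357,447,.0145),TL=(118,57,.012),TR=(712,85,.012),BR=(690,538,.012),BL=(67,515,.012),fence1=(240,88,.057),fence2=(648,103,.057),rt=(293,113,.057),rb=(262,418,.057),nut=(208,220,.0535),n1=(225,180,.0535),n2=(190,275,.0535))
for k,v in L.items(): print(k,unproj(C,f(*v[:2]),v[2])*1000)
E
```

```text
tip [475.43649699 174.54857549  14.5       ]
tip12 [476.01717899 174.54399656  12.        ]
tip17 [474.85581498 174.55315442  17.        ]
railbot [486.45115828 213.31692281  12.        ]
railtop [485.86386668 212.54308032  57.        ]
railtop_o [485.612097   225.60974205  57.        ]
railtopback [534.85537653 211.97400872  57.        ]
cornR [437.78893083 317.96151004  12.        ]
edgeL [434.30784471 135.80710364  12.        ]
footfar [487.57700291 330.62773343  18.        ]
tip [475.57859108 174.11566588  14.5       ]
cornL [432.46223958  11.160805    12.        ]
cornR [437.46112063 316.66911377  12.        ]
railbot [486.94848429 213.12599362  12.        ]
railtop [484.98929344 211.79907986  57.        ]
railtopend [633.48102802 209.81438572  57.        ]
fencebot [644.88448621 118.81495695  12.        ]
fencebot2 [646.47916536 202.68645489  12.        ]
fencetop [642.23946344  81.34356593  57.        ]
fencetopR [644.1368844  234.99261135  57.        ]
nutA [544.8353595  254.30587064  53.5       ]
nutB [597.21760449 244.37660273  53.5       ]
nutA2 [555.01355987 262.00002195  53.5       ]
nutB2 [598.71374569 251.38313904  53.5       ]
tip [471.54891696 175.4593432   14.5       ]
TL [673.14128175 312.97813378  12.        ]
TR [668.1833497    5.00129985  12.        ]
BR [430.27172078   7.80416675  12.        ]
BL [434.16229439 316.07612205  12.        ]
fence1 [642.95171332 235.56646416  57.        ]
fence2 [641.83358428  34.28438613  57.        ]
rt [630.89762688 208.67450893  57.        ]
rb [477.98840749 211.94332963  57.        ]
nut [576.01995586 246.69031833  53.5       ]
n1 [596.57878249 240.12003245  53.5       ]
n2 [548.11597124 253.04936345  53.5       ]
```

```bash
cat >> h.py <<'E'
JY=-0.015
xj=np.array([np.cos(JY),np.sin(JY),0]); yj=np.array([-np.sin(JY),np.cos(JY),0])
QR=down(np.pi/2+JY)
E
python3 - <<'E'
from h import *
arm.move_gripper(0.5,60)
g=np.array([.511,.219,0])
arm.movep(g+[0,0,.16],QR)
arm.line_to(g+[0,0,.096],0.1)
print(pose()[0],arm.read_ft_force())
arm.move_gripper(0.0,60)
print(arm.read_opening(),arm.read_ft_force(),arm.read_time())
im,C=shot('wrist','w3.png'); cv2.imwrite('pics/w3u.png',cv2.resize(im,(800,500)))
E
```

```text
[0.51148709 0.21893219 0.09654523] [ 0.22981377  0.12928397 -0.17022791]
0.15382996466334678 [-0.89271123 -0.75470782  5.89149987] 4.675
```

View pics/w3u.png

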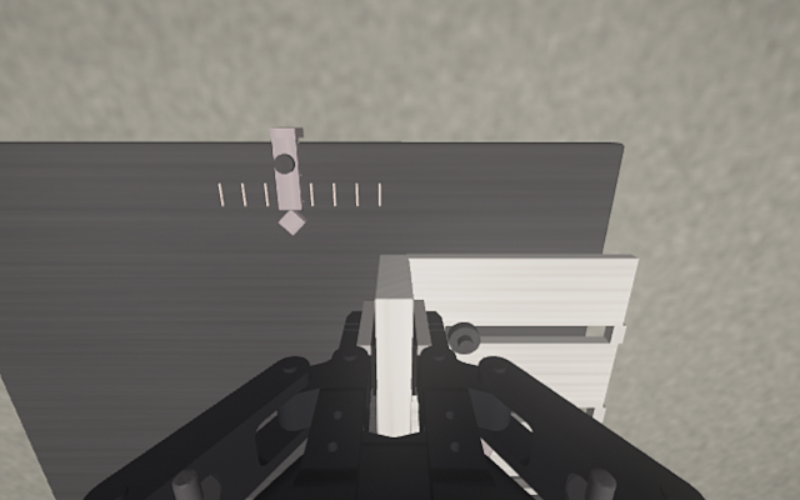

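```bash
python3 - <<'E'
from h import *
p0,q0=pose(); C=cam('wrist',(p0,q0))
a=unproj(C,(233.6,188.8),.0145);b=unproj(C,(304,203.2),.012); print(a,b,(b-a)@yj)
tgt=np.array([.511,.219,.096])-yj*.0385
arm.line_to(tgt,0.04)
arm.pause(.3)
print(pose()[0],arm.read_ft_force(),arm.read_opening(),arm.read_time())
im,C=shot('wrist','w4.png'); crop(im,240,140,440,265,4,'w4u.png')
E
```

```text
[0.47488753 0.1729493  0.0145    ] [0.48509813 0.21237829 0.012     ] 0.039577708694311764
[0.5107851  0.18846933 0.09689215] [ 0.28349382 13.7627552   1.14848784] 0.15309715770189783 6.1333
```

View pics/w4u.png

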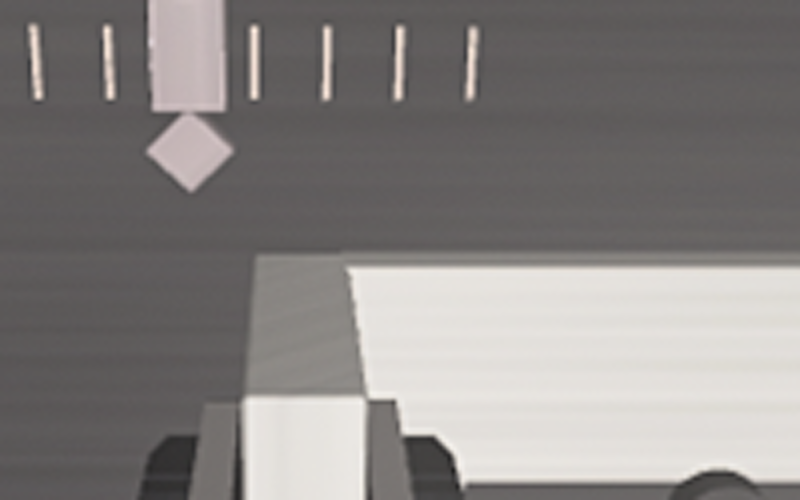

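```bash
python3 - <<'E'
from h import *
P=pose(); C=cam('wrist',P)
a=unproj(C,(287.75,188),.0145);b=unproj(C,(304,203.75),.012); r=(b-a)@yj; print(a,b,r)
tgt=np.array([.511,.219,.096])-yj*(.0385+r)
arm.line_to(tgt,0.03); arm.pause(.5)
print(pose()[0],arm.read_ft_force(),arm.read_opening(),arm.read_time())
im,C=shot('wrist','w5.png'); crop(im,240,140,440,265,4,'w5u.png')
E
```

```text
[0.47448383 0.17378535 0.0145    ] [0.48506284 0.18265508 0.012     ] 0.00902740680224896
[0.51064305 0.17931833 0.09686505] [-0.1838543  13.08450284  2.76501997] 0.15103709821649441 7.1333
```

View pics/w5u.png

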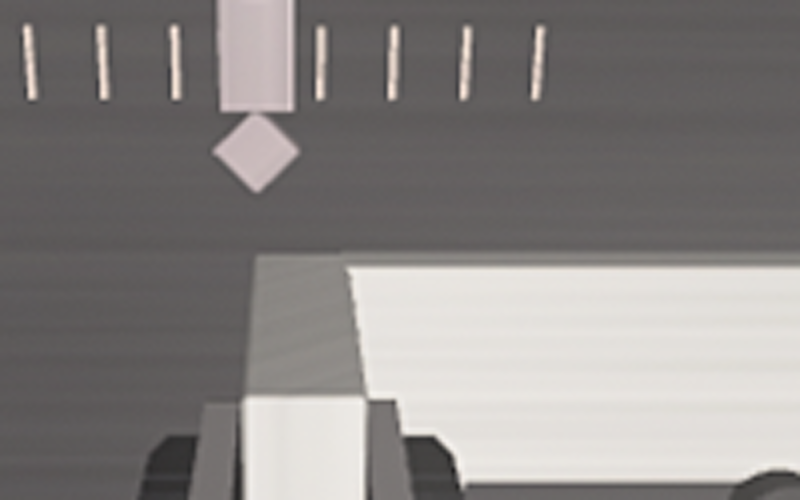

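```bash
python3 - <<'E'
from h import *
P=pose(); C=cam('wrist',P)
for z in (.012,.017):
    a=unproj(C,(304.25,188.25),z);b=unproj(C,(304,203.75),.012); r=(b-a)@yj; print(a,b,r)
arm.move_gripper(0.5); print(arm.read_opening(),pose()[0],arm.read_ft_force())
arm.line_to([.511,pose()[0][1],.16],0.15)
arm.line_to([.51,.175,.18],0.15)
im,C=shot('wrist','w6.png'); crop(im,240,110,440,235,4,'w6u.png'); print(pose(),arm.read_time())
E
```

```text
[0.47542943 0.17386077 0.012     ] [0.48494336 0.17351052 0.012     ] -0.00020750637184974757
[0.47383079 0.17401415 0.017     ] [0.48494336 0.17351052 0.012     ] -0.00033688595087735985
0.5009553247912615 [0.51029231 0.17037281 0.09580508] [ 0.08327263 -0.60499248 -0.46826792]
(array([0.50954892, 0.17481194, 0.17895144]), array([ 0.00496784,  0.70760377, -0.0054544 ,  0.70657093])) 8.4833
```

View pics/w6u.png

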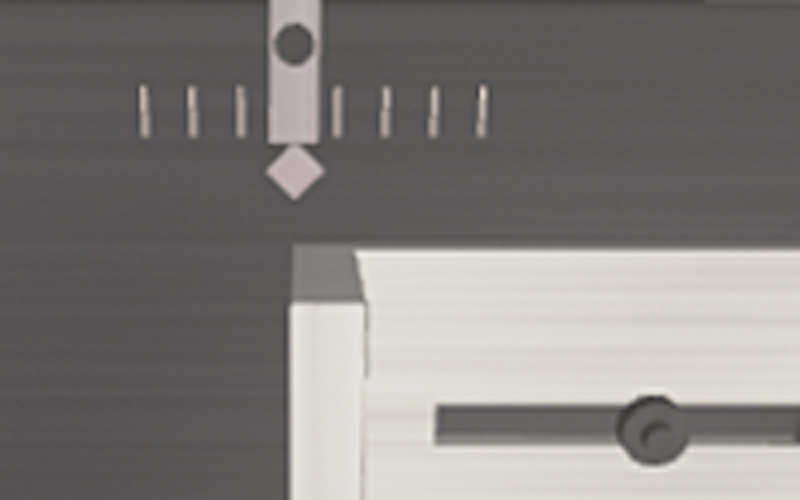

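View pics/w6.png

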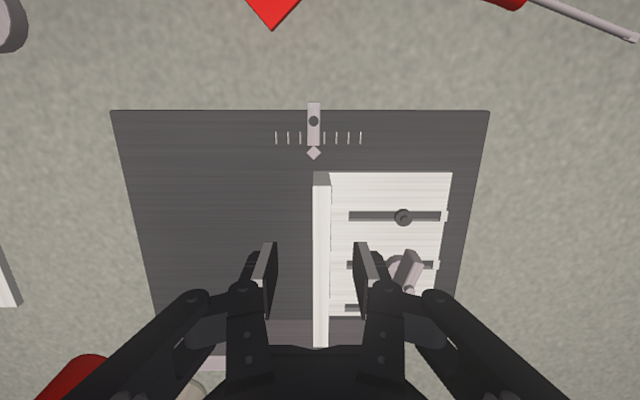

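```bash
python3 - <<'E'
from h import *
arm.line_to([.625,.25,.20],0.25,ori=QR.tolist())
im,C=shot('wrist','w7.png'); crop(im,230,80,430,205,4,'w7u.png'); print(pose(),arm.read_time())
E
```

```text
(array([0.62360896, 0.24860779, 0.19869404]), array([ 0.0047968 ,  0.70832708, -0.0063765 ,  0.70583927])) 9.2417
```

View pics/w7u.png

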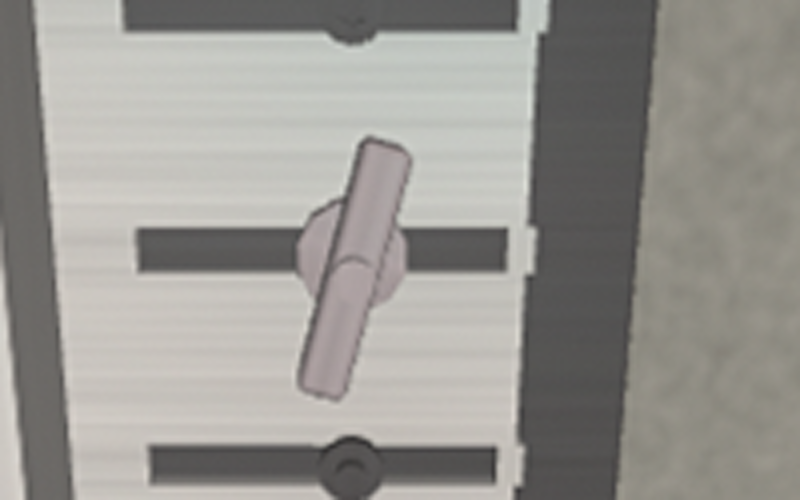

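```bash
python3 - <<'E'
from h import *
C=cam('wrist',pose()); f=lambda x,y:(230+x/4,80+y/4)
W=[unproj(C,f(*u),.0535) for u in [(366,138),(411,157),(300,388),(342,400)]]
print(np.round(W,4)); c=np.mean(W,0); a=(W[0]+W[1]-W[2]-W[3])/2; print(c,np.linalg.norm(a),np.degrees(np.arctan2(a[1],a[0])))
print(unproj(C,f(352,257),.0295), unproj(C,f(352,470),.024),unproj(C,f(352,20),.024))
c=c[:2]
# candidate yaws: jaw axis perpendicular to wing
w=np.arctan2(-a[1],-a[0])
for base in (w+np.pi/2,w-np.pi/2):
    for d in (0,-.4,-.8,-1.2,-1.5):
        j=arm.ik([c[0],c[1],.105],down(base+d)); print(round(base,3),d,None if j is None else np.round(j,2))
E
```

```text
[[0.5502 0.2537 0.0535]
 [0.5537 0.2619 0.0535]
 [0.5974 0.2403 0.0535]
 [0.5999 0.2486 0.0535]]
[0.57529449 0.2511314  0.0535    ] 0.048611040198942905 164.04473284315787
[0.5754479  0.25104263 0.0295    ] [0.62493306 0.2505381  0.024     ] [0.52866255 0.25161688 0.024     ]
1.292 0 [-0.49  0.82  0.07  1.67 -0.08  0.66  0.92]
1.292 -0.4 [-0.54  0.82  0.15  1.67 -0.18  0.66  0.61]
1.292 -0.8 [-0.59  0.83  0.25  1.68 -0.3   0.67  0.3 ]
1.292 -1.2 [-0.65  0.84  0.36  1.68 -0.42  0.7   0.01]
1.292 -1.5 [-0.7   0.86  0.43  1.68 -0.5   0.72 -0.22]
-1.849 0 [-1.    1.13  1.13  1.69 -1.13  1.12 -1.37]
-1.849 -0.4 [ 0.13  1.12 -1.15  1.65  1.12  1.16  2.71]
-1.849 -0.8 [-0.16  0.87 -0.49  1.66  0.55  0.76  2.72]
-1.849 -1.2 [-0.22  0.85 -0.39  1.66  0.45  0.72  2.4 ]
-1.849 -1.5 [-0.26  0.83 -0.31  1.66  0.36  0.7   2.17]
```

```bash
python3 - <<'E'
from h import *
c=np.array([.5753,.2511,0]); b=1.292
arm.move_gripper(0.45,40)
arm.movep(c+[0,0,.16],down(b))
arm.line_to(c+[0,0,.105],0.1)
print(pose(),arm.read_ft_force())
arm.move_gripper(0.0,40)
print(arm.read_opening(),arm.read_ft_force(),arm.read_wrist_torque())
for d in np.arange(.2,1.61,.2):
    arm.movep(c+[0,0,.105],down(b-d)); arm.pause(.15)
    p,q=pose(); y=Ro.from_quat(q).as_matrix()[:,1]
    print(round(d,2),round(b-np.arctan2(y[1],y[0]),3),np.round(arm.read_ft_force(),1),np.round(arm.read_wrist_torque(),2),np.round(p-c,4),round(arm.read_opening(),3))
    if abs(arm.read_wrist_torque()[2])>.8: break
print(arm.read_time())
im,C=shot('wrist','w8.png')
E
```

```text
(array([0.57594808, 0.25112716, 0.10538254]), array([ 0.09853899,  0.69985312, -0.09813592,  0.7006176 ])) [-0.04047807 -0.05107674 -0.49174025]
0.10848410828685613 [ 0.17021715 -0.40777512  4.09042237] [ 0.02723934  0.04398113 -0.11232045]
0.2 0.196 [-1.3  0.4  5.2] [-0.09  0.12 -0.09] [0.0005 0.0002 0.1059] 0.111
0.4 0.396 [-0.8 -0.5  5.8] [-0.06  0.2  -0.1 ] [4.000e-04 1.000e-04 1.059e-01] 0.105
0.6 0.596 [-1.1 -1.1  5.2] [-0.11  0.22 -0.1 ] [ 0.0003 -0.      0.1059] 0.107
0.8 0.796 [-1.6  0.3  6.6] [-0.06  0.31 -0.02] [ 3.000e-04 -1.000e-04  1.059e-01] 0.111
1.0 0.996 [-2.   0.5  6.5] [-0.12  0.37 -0.14] [ 2.000e-04 -1.000e-04  1.059e-01] 0.103
1.2 1.196 [-1.7 -0.7  6.1] [-0.19  0.36 -0.11] [ 1.000e-04 -1.000e-04  1.059e-01] 0.11
1.4 1.383 [-2.1 -2.   7.2] [-0.39  0.39  2.  ] [0.000e+00 1.000e-04 1.061e-01] 0.105
13.8167
```

View pics/w8.png

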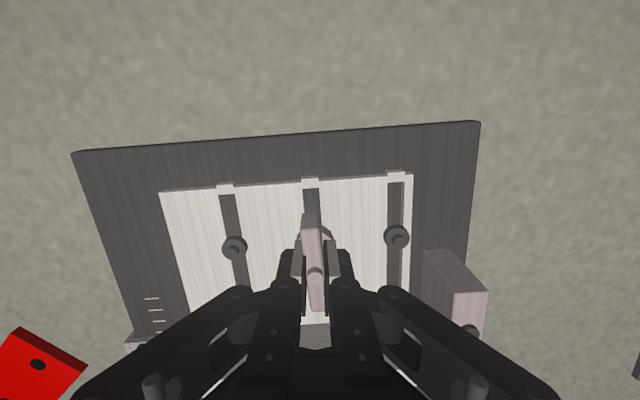

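```bash
cat >> h.py <<'E'
def plates(im,C,z=.008,lo=120,sat=30,amin=.7,amax=1.35,dbg=None):
    """white 90x60 quads on plane z -> list of (center, yaw of long side, L, W)"""
    hsv=cv2.cvtColor(im,cv2.COLOR_BGR2HSV)
    m=((hsv[...,1]<sat)&(hsv[...,2]>lo)).astype(np.uint8)*255
    m=cv2.morphologyEx(m,cv2.MORPH_OPEN,np.ones((3,3)))
    if dbg: cv2.imwrite(dbg,m)
    out=[]
    for c in cv2.findContours(m,cv2.RETR_EXTERNAL,cv2.CHAIN_APPROX_NONE)[0]:
        if len(c)<30: continue
        P=np.array([unproj(C,u,z)[:2] for u in c[:,0,:]])*1000
        (cx,cy),(a,b),th=cv2.minAreaRect(P.astype(np.float32))
        fill=cv2.contourArea(P.astype(np.float32))/(a*b+1e-6)
        if a<b: a,b,th=b,a,th+90
        if 75<a<106 and 48<b<74 and fill>.8:
            out.append((cx/1000,cy/1000,np.radians(th),a,b,fill))
    return out
E
python3 - <<'E'
from h import *
c=np.array([.5753,.2511,0])
arm.move_gripper(0.5); 
arm.line_to(c+[0,0,.2],0.2)
im,C=shot('top','top1.png')
for lo in (100,110,120,130):
    print(lo)
    for r in plates(im,C,lo=lo): print(np.round(r,3))
arm.movep([.625,.20,.24],QR)
im,C=shot('wrist','w9.png'); print(pose(),arm.read_time())
E
```

```text
100
110
120
[ 0.43  -0.322  2.877 94.655 63.273  0.922]
[ 0.459 -0.166  2.886 96.105 66.901  0.904]
[ 0.51  -0.449  2.68  94.869 63.996  0.919]
[ 0.584 -0.168  3.138 94.539 62.481  0.945]
[ 0.61  -0.315  0.571 95.486 64.394  0.926]
130
[ 0.43  -0.321  2.865 91.039 60.013  0.923]
[ 0.459 -0.167  2.887 91.195 61.107  0.928]
[ 0.51  -0.448  2.671 90.426 59.269  0.837]
[ 5.8300e-01 -1.7000e-01  8.0000e-03  9.1197e+01  6.0206e+01  9.2700e-01]
[ 0.61  -0.315  0.571 91.014 59.86   0.93 ]
(array([0.62446775, 0.20039735, 0.23909934]), array([ 0.00520511,  0.70770765, -0.00540622,  0.70646554])) 16.2833
```

View pics/w9.png

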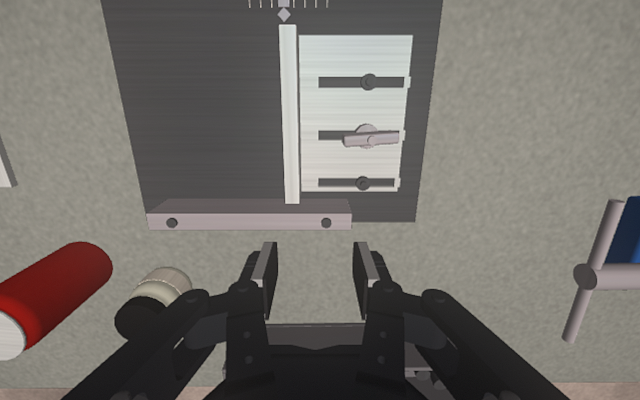

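View pics/top1.png

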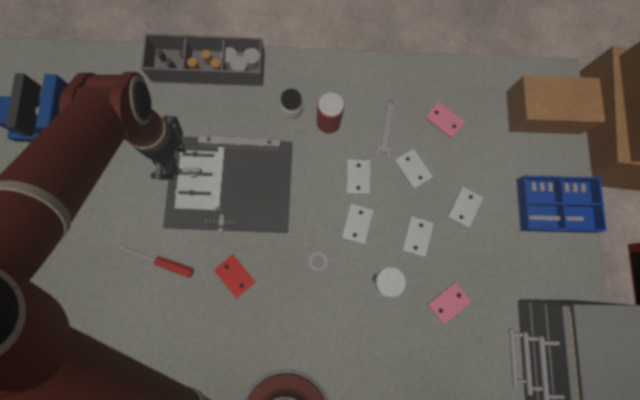

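```bash
python3 - <<'E'
from h import *
yaw=np.pi/2
arm.move_gripper(0.84,40)
arm.movep([.583,-.169,.24],down(yaw)); arm.pause(.2)
print(arm.read_joint_positions())
im,C=shot('wrist','w10.png'); print(pose(),arm.read_time())
for lo in (150,170,190,210):
    print(lo)
    for r in plates(im,C,lo=lo,dbg='pics/m%d.png'%lo): print(np.round(r,3))
im,C=shot('top','top2.png')
for r in plates(im,C,lo=130): print(np.round(r,3))
E
```

```text
[ 0.22030295  0.612309    0.03795179  1.63464031 -0.02889237  0.89516802
  1.84293865]
(array([ 0.58345957, -0.16770017,  0.23995902]), array([-6.17310262e-04,  7.07048872e-01,  9.14150361e-04,  7.07163826e-01])) 18.3167
150
[ 0.609 -0.315  0.571 89.973 59.899  0.971]
[ 0.583 -0.169  3.132 89.844 60.117  0.967]
[ 0.51  -0.448  2.667 89.588 59.313  0.973]
[ 0.459 -0.168  2.887 89.726 60.065  0.957]
170
[ 0.609 -0.315  0.571 89.262 58.726  0.968]
[ 0.583 -0.17   3.129 89.132 59.205  0.965]
[ 0.51  -0.448  2.669 88.777 58.2    0.961]
[ 0.46  -0.168  2.886 88.902 58.697  0.962]
190
210
```

View pics/w10.png

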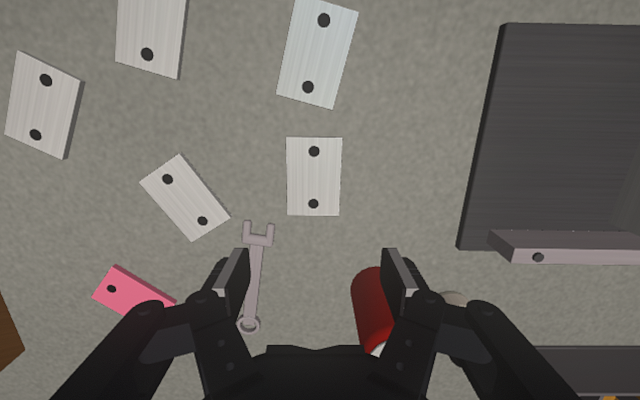

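```bash
cat >> h.py <<'E'
def near(a,ref):
    while a-ref>np.pi/2: a-=np.pi
    while a-ref<-np.pi/2: a+=np.pi
    return a
def lookat(x,y,yaw,tol=.06):
    """refine from wrist at the present hover"""
    arm.pause(.15); P=pose(); im=snapshot('wrist'); C=cam('wrist',P)
    r=[q for q in plates(im,C,lo=150) if np.hypot(q[0]-x,q[1]-y)<tol]
    r.sort(key=lambda q:np.hypot(q[0]-x,q[1]-y)); return r[0] if r else None
E
python3 - <<'E'
from h import *
r=lookat(.583,-.169,0); print(np.round(r,4))
yaw=near(r[2]+np.pi/2,np.pi/2); q=down(yaw)
arm.move_gripper(0.84,40)
arm.line_to([r[0],r[1],.09],0.25,ori=q.tolist())
arm.pause(.2); f0=np.array(arm.read_ft_force()); print(f0,pose()[0])
z=.08
while z>.066:
    arm.line_to([r[0],r[1],z],0.05); f=np.array(arm.read_ft_force())-f0
    p=pose()[0]; print(round(z,4),np.round(p,4),np.round(f,1))
    if f[2]>3: break
    z-=.002
print(arm.read_opening(),arm.read_time())
im,C=shot('wrist','w11.png'); im,C=shot('scene','s11.png'); crop(im,250,180,450,330,4,'s11c.png')
E
```

```text
[ 0.5823 -0.1693  3.1308 89.5434 60.0334  0.9649]
[ 0.01407736  0.21998197 -0.17384346] [ 0.5833895  -0.16955742  0.09191004]
0.08 [ 0.582  -0.1691  0.0795] [ 0.2 -1.6 -0.2]
0.078 [ 0.5823 -0.1693  0.0779] [ 0.7 -1.3  0.2]
0.076 [ 0.5822 -0.1692  0.0759] [1.1 0.3 0.4]
0.074 [ 0.5822 -0.1692  0.0738] [0.3 0.4 0.6]
0.072 [ 0.5822 -0.1692  0.0718] [-0.2 -0.2  0.6]
0.07 [ 0.5822 -0.1692  0.0699] [-0.  -0.7 -0.1]
0.068 [ 0.5822 -0.1692  0.0679] [ 0.2 -0.3 -0.2]
0.8361445318778149 21.5833
```

View pics/w11.png

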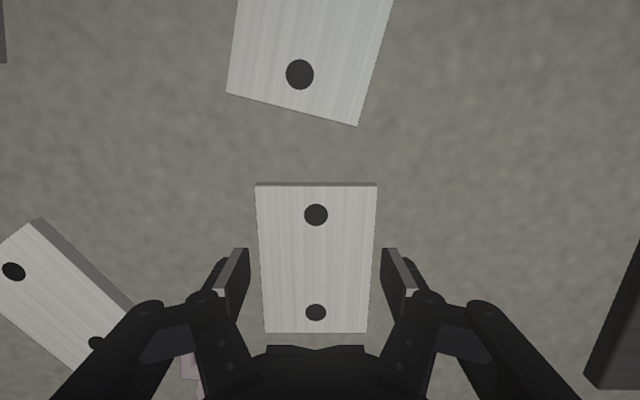

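View pics/s11c.png

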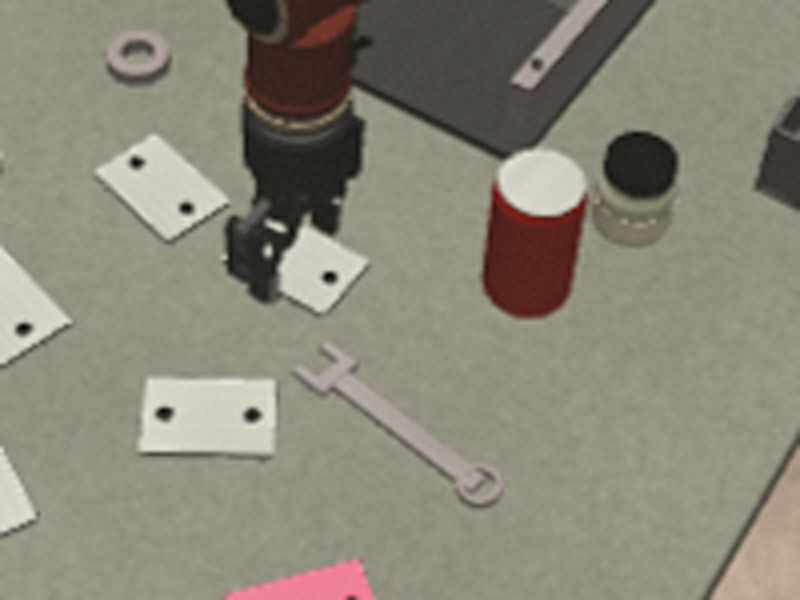

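```bash
python3 - <<'E'
from h import *
p=[.5823,-.1693]; f0=np.array(arm.read_ft_force()); z=.067
while z>.056:
    arm.line_to([*p,z],0.05); arm.pause(.05); f=np.array(arm.read_ft_force())-f0
    print(round(z,4),np.round(pose()[0],4),np.round(f,1))
    if f[2]>3: break
    z-=.001
zc=pose()[0][2]
arm.line_to([*p,zc+.0035],0.05)
arm.move_gripper(0.0,30); arm.pause(.1)
print(arm.read_opening(),np.array(arm.read_ft_force())-f0,pose()[0],arm.read_time())
E
```

```text
0.067 [ 0.5823 -0.1693  0.067 ] [ 0.1  0.2 -2.1]
0.066 [ 0.5823 -0.1693  0.0659] [-0.7 -0.  -0.7]
0.065 [ 0.5823 -0.1693  0.065 ] [-0.3 -0.7 -1.4]
0.064 [ 0.5825 -0.1694  0.0645] [-1.2 -0.6  4.3]
0.6879805681183133 [-0.12306108 -0.73668682  1.13856389] [ 0.58236672 -0.1694097   0.06803185] 23.4917
```

```bash
cat >> h.py <<'E'
ZG=.068
STK=np.array([.590,.110,0])   # stack centre before tapping
def place(k,zext=.0008):
    x,y,_=STK; zr=ZG+.012+.008*k+zext
    arm.movep([x,y,.17],QR); arm.pause(.2)
    f0=np.array(arm.read_ft_force())
    arm.line_to([x,y,zr+.012],0.2)
    arm.line_to([x,y,zr],0.05); arm.pause(.15)
    print('place',np.round(pose()[0],4),np.round(np.array(arm.read_ft_force())-f0,1),round(arm.read_opening(),3))
    arm.move_gripper(0.80,30); 
    print(' rel',np.round(np.array(arm.read_ft_force())-f0,1),round(arm.read_opening(),3))
    arm.line_to([x,y,.17],0.25)
def pick(x,y,th):
    yaw=near(th+np.pi/2,np.pi/2)
    arm.move_gripper(0.84,30)
    arm.movep([x,y,.2],down(yaw))
    r=lookat(x,y,th); print('see',None if r is None else np.round(r,4),arm.read_time())
    if r is None: return False
    x,y=r[:2]; yaw=near(r[2]+np.pi/2,np.pi/2); q=down(yaw).tolist()
    arm.line_to([x,y,.09],0.25,ori=q)
    arm.line_to([x,y,ZG],0.06); arm.pause(.15)
    print(' at',np.round(pose()[0],4),np.round(arm.read_ft_force(),1))
    arm.move_gripper(0.0,30); o=arm.read_opening(); print(' grip',round(o,3))
    arm.line_to([x,y,.17],0.25)
    return .6<o<.75
E
python3 - <<'E'
from h import *
arm.line_to([.5823,-.1693,.17],.25); print(arm.read_opening())
place(0)
im,C=shot('wrist','w12.png'); print(pose(),arm.read_time())
print([np.round(r,4) for r in plates(im,C,z=.02,lo=150)])
E
```

```text
0.6908878628525654
place [0.5902 0.11   0.0811] [0.4 0.4 0.7] 0.694
 rel [ 0.2 -0.2  1.1] 0.799
(array([0.58946077, 0.10995302, 0.16984971]), array([ 0.00526137,  0.70742212, -0.00533166,  0.70675161])) 27.225
[array([ 0.5903,  0.1094,  3.1265, 88.4353, 59.5361,  0.986 ])]
```

View pics/w12.png

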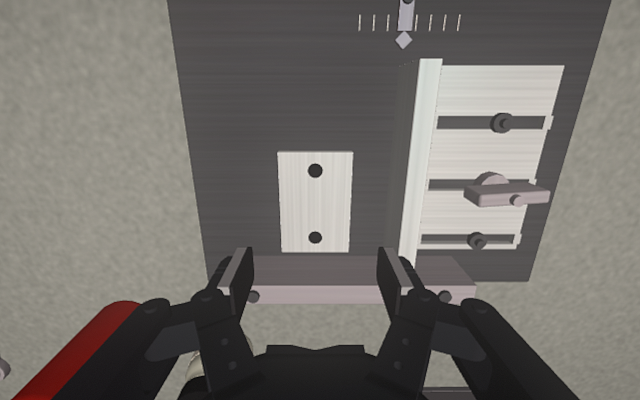

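```bash
python3 - <<'E'
from h import *
for k in (1,2):
    L=[r for r in plates(snapshot('top'),cam('top'),lo=130) if r[1]<-.02]
    print(len(L),[np.round(r[:3],3) for r in L])
    L.sort(key=lambda r:-r[1]); r=L[0]
    if not pick(*r[:3]): print('FAIL'); break
    place(k)
    print(arm.read_time())
im,C=shot('wrist','w13.png')
print([np.round(r,4) for r in plates(im,C,z=.036,lo=150)])
E
```

```text
0 []Traceback (most recent call last):
  File "<stdin>", line 5, in <module>
IndexError: list index out of range
```

```bash
cat >> h.py <<'E'
def topplates():
    im=snapshot('top'); C=cam('top'); best=[]
    for lo in range(105,160,4):
        L=[r for r in plates(im,C,lo=lo) if r[1]<-.02]
        for r in L:
            e=abs(r[3]-90)+abs(r[4]-60)
            m=[b for b in best if np.hypot(b[0]-r[0],b[1]-r[1])<.03]
            if m:
                if abs(m[0][3]-90)+abs(m[0][4]-60)>e: best.remove(m[0]); best.append(r)
            else: best.append(r)
    return im,best
E
python3 - <<'E'
from h import *
im,L=topplates(); cv2.imwrite('pics/top3.png',im); print([np.round(r,3) for r in L])
E
```

```text
[array([ 0.43 , -0.321,  2.865, 90.288, 59.279,  0.928]), array([ 0.509, -0.448,  2.671, 89.416, 58.949,  0.83 ]), array([ 0.609, -0.314,  0.571, 90.248, 59.127,  0.936]), array([ 0.459, -0.167,  2.895, 89.517, 59.311,  0.916])]
```

View pics/top3.png

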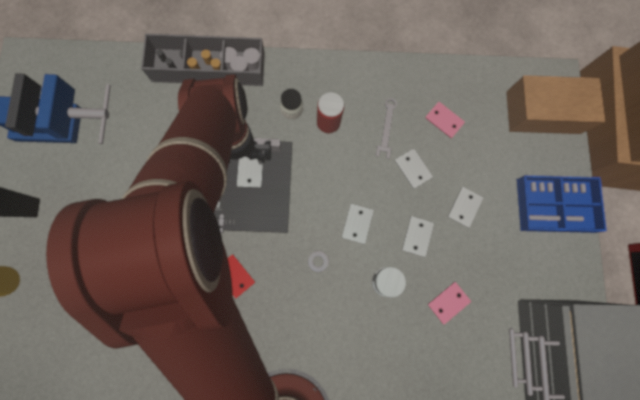

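```bash
cat >> h.py <<'E'
def lookat(x,y,yaw,tol=.06):
    arm.pause(.15); P=pose(); im=snapshot('wrist'); C=cam('wrist',P)
    r=[q for lo in range(125,200,8) for q in plates(im,C,lo=lo) if np.hypot(q[0]-x,q[1]-y)<tol]
    r.sort(key=lambda q:abs(q[3]-90)+abs(q[4]-60)); return r[0] if r else None
E
python3 - <<'E'
from h import *
for k in (1,2):
    im,L=topplates()
    print(len(L),[np.round(r[:3],3) for r in L])
    L.sort(key=lambda r:-r[1]); r=L[0]
    if not pick(*r[:3]): print('FAIL'); break
    place(k)
    print(arm.read_time())
im,C=shot('wrist','w13.png')
print([np.round(r,4) for r in plates(im,C,z=.036,lo=150)])
E
```

```text
4 [array([ 0.43 , -0.321,  2.865]), array([ 0.459, -0.167,  2.892]), array([ 0.509, -0.448,  2.659]), array([ 0.609, -0.314,  0.571])]
see [ 0.459  -0.1674  2.8876 89.9194 60.2774  0.9699] 28.9667
 at [ 0.4591 -0.1675  0.0682] [-0.2  0.   0.1]
 grip 0.69
place [0.5902 0.11   0.0891] [-0.9 -1.2  0.8] 0.691
 rel [-0.8 -0.4  2.9] 0.804
34.1917
3 [array([ 0.43 , -0.321,  2.865]), array([ 0.509, -0.448,  2.671]), array([ 0.609, -0.314,  0.571])]
see [ 0.6091 -0.3154  0.5707 89.3731 59.998   0.9716] 36.225
 at [ 0.6093 -0.3155  0.0683] [ 1.2 -0.8 -0.1]
 grip 0.693
place [0.5902 0.11   0.0971] [-0.3  0.2 -0.7] 0.692
 rel [0.2 0.4 0.5] 0.801
41.7667
[array([ 0.5899,  0.1094,  3.127 , 88.4486, 59.5145,  0.9871])]
```

```bash
ls pics | tail -3
```

```text
w8.png
w9.png
wrist0.png
```

```bash
python3 - <<'E'
from h import *
for k in (3,4):
    im,L=topplates()
    print(len(L),[np.round(r[:3],3) for r in L])
    L.sort(key=lambda r:-r[1]); r=L[0]
    if not pick(*r[:3]): print('FAIL'); break
    place(k)
    print(arm.read_time())
im,C=shot('wrist','w14.png')
print([np.round(r,4) for r in plates(im,C,z=.052,lo=150)])
im,C=shot('scene','s14.png'); crop(im,310,130,430,220,6,'s14c.png')
im,C=shot('top','top4.png')
E
```

```text
2 [array([ 0.43 , -0.321,  2.865]), array([ 0.509, -0.448,  2.674])]
see [ 0.4305 -0.3218  2.8662 89.7429 60.3609  0.9695] 43.9667
 at [ 0.4306 -0.3219  0.0682] [ 0.3  0.7 -0.1]
 grip 0.69
place [0.5901 0.1101 0.1051] [ 1.4 -0.   0.4] 0.691
 rel [-0.1  0.8  2.2] 0.798
49.55
1 [array([ 0.509, -0.448,  2.674])]
see [ 0.5092 -0.4484  2.6694 89.8891 60.0834  0.9622] 52.05
 at [ 0.5093 -0.4486  0.0683] [ 0.6 -0.7  0.4]
 grip 0.688
place [0.5901 0.11   0.113 ] [0.8 0.1 0.4] 0.692
 rel [1.  0.  0.7] 0.802
57.9083
[array([ 0.5894,  0.1094,  3.1253, 88.7155, 59.4887,  0.9868])]
```

View pics/w14.png

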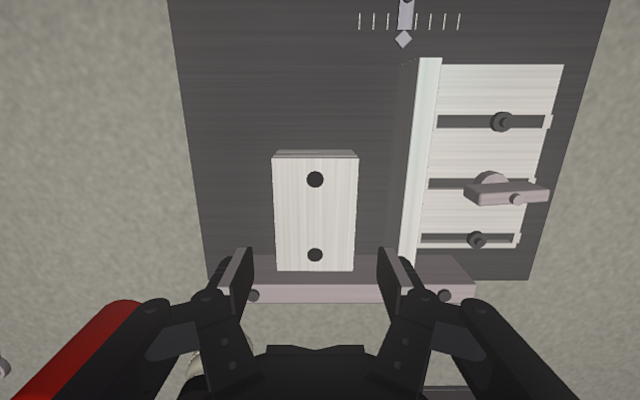

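View pics/s14c.png

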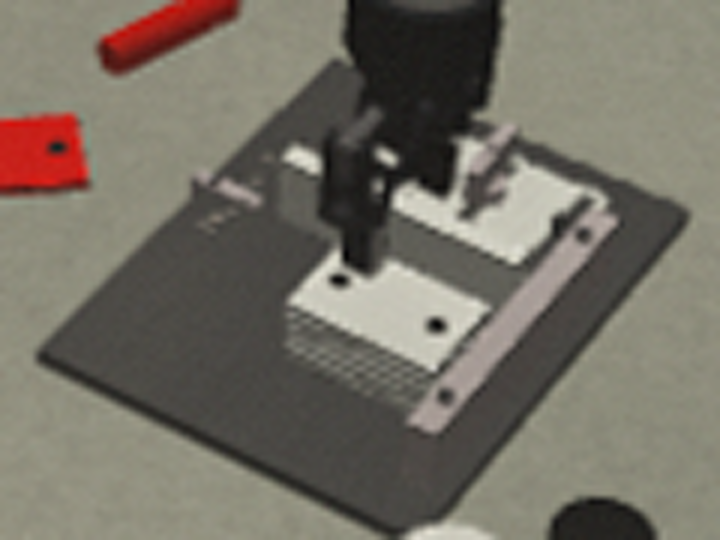

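View pics/top4.png

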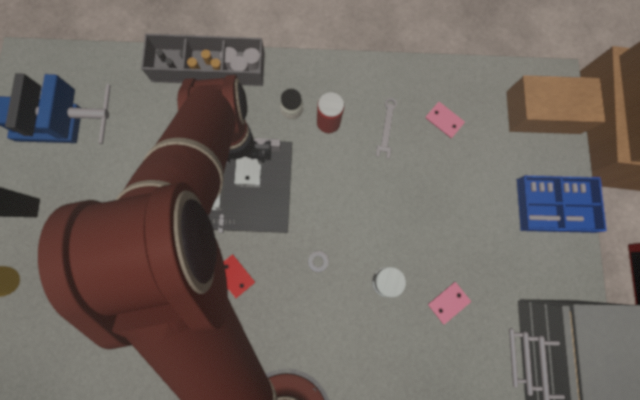

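```bash
python3 - <<'E'
from h import *
for y in (JY,np.pi+JY):
    for p in ([.588,.045,.17],[.588,.045,.085],[.588,.11,.085]):
        j=arm.ik(p,down(y)); print(None if j is None else np.round(j,2))
for y in (np.pi/2+JY,-np.pi/2+JY):
    for p in ([.50,.14,.17],[.55,.14,.085]):
        j=arm.ik(p,down(y)); print(None if j is None else np.round(j,2))
E
```

```text
[-0.44  0.74  0.54  1.76 -0.51  0.79  0.34]
[-0.38  0.85  0.44  1.8  -0.59  0.62  0.4 ]
[-0.5   0.86  0.46  1.78 -0.6   0.64  0.3 ]
[ 0.11  0.7  -0.36  1.74  0.33  0.76  2.71]
[ 0.07  0.82 -0.3   1.79  0.4   0.59  2.65]
[-0.04  0.83 -0.29  1.76  0.39  0.61  2.56]
[-0.38  0.6   0.1   1.95 -0.1   0.6   1.34]
[-0.34  0.79  0.08  1.86 -0.12  0.5   1.38]
[-0.95  0.89  1.13  1.97 -1.    0.99 -0.91]
[-0.89  1.12  1.13  1.88 -1.22  1.05 -0.79]
```

```bash
python3 - <<'E'
from h import *
q=down(np.pi+JY)
arm.move_gripper(0.6,30)
arm.movep([.587,.045,.17],q); arm.pause(.2)
im,C=shot('wrist','w15.png')
arm.line_to([.587,.045,.0845],0.12); arm.pause(.3)
f0=np.array(arm.read_ft_force()); print(pose()[0],f0)
im,C=shot('wrist','w16.png')
y=.045
while y<.106:
    y+=.003 if y<.09 else .001
    arm.line_to([.587,y,.0845],0.03); arm.pause(.05)
    f=np.array(arm.read_ft_force())-f0; p=pose()[0]; print(round(y,4),np.round(p,4),np.round(f,1))
    if f[1]<-5: break
print(arm.read_time())
im,C=shot('wrist','w17.png'); im,C=shot('scene','s17.png'); crop(im,310,130,430,220,6,'s17c.png')
E
```

```text
[0.58727222 0.04497944 0.08510488] [-0.18740296 -0.27066126 -0.2930385 ]
0.048 [0.587  0.0483 0.0845] [1.  0.5 0.1]
0.051 [0.587  0.0512 0.0845] [ 0.3 -0.5  0.4]
0.054 [0.587  0.0542 0.0845] [0.6 0.5 1.4]
0.057 [0.587  0.0572 0.0845] [0.8 1.  0.8]
0.06 [0.587  0.0602 0.0845] [0.1 0.4 0.7]
0.063 [0.587  0.0632 0.0845] [-0.2  0.9  1.3]
0.066 [0.587  0.0662 0.0845] [0.3 0.2 0.8]
0.069 [0.587  0.0692 0.0845] [-0.1 -0.2  0.5]
0.072 [0.587  0.0713 0.0844] [ 0.4 -2.9  1.1]
0.075 [0.587  0.075  0.0845] [ 0.9 -1.6  2. ]
0.078 [0.5869 0.0786 0.0845] [ 0.4 -1.  -0.7]
0.081 [0.587  0.0817 0.0845] [ 0.1 -0.2  0.1]
0.084 [0.587  0.0845 0.0845] [-0.1 -0.8 -0.4]
0.087 [0.587  0.0874 0.0845] [ 0.1 -0.5 -0. ]
0.09 [0.587  0.0905 0.0845] [ 0.5 -1.1 -0.5]
0.091 [0.587  0.0909 0.0845] [-0.3 -2.1  0.5]
0.092 [0.587  0.0919 0.0845] [-0.  -2.9  0.7]
0.093 [0.587  0.0932 0.0845] [ 0.8 -1.6 -1.2]
0.094 [0.587  0.0942 0.0845] [ 0.  -2.7 -0.4]
0.095 [0.587  0.0952 0.0845] [-0.  -2.4  0. ]
0.096 [0.587  0.0962 0.0845] [ 0.6 -1.9  1.1]
0.097 [0.587  0.0972 0.0845] [ 0.  -3.3  0.2]
0.098 [0.587  0.0981 0.0845] [ 0.3 -2.7 -0.3]
0.099 [0.587  0.0992 0.0845] [ 0.3 -3.2  0.1]
0.1 [0.587  0.1002 0.0845] [-0.1 -1.6 -0.1]
0.101 [0.587  0.1009 0.0845] [-1.  -3.   0.5]
0.102 [0.587  0.101  0.0845] [ 0.7 -4.4  1.6]
0.103 [0.587  0.1011 0.0845] [-0.1 -5.8  1.7]
69.4083
```

View pics/w16.png

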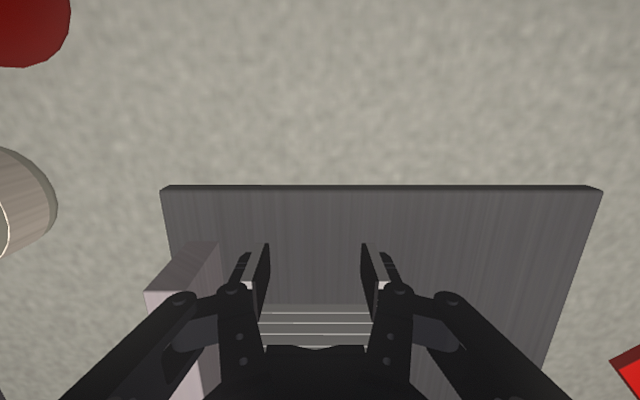

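View pics/w17.png

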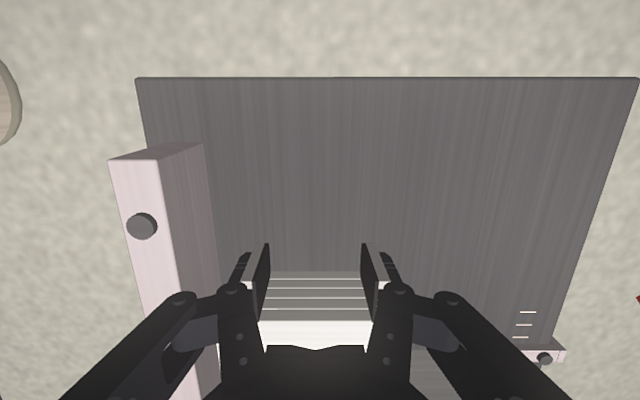

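View pics/s17c.png

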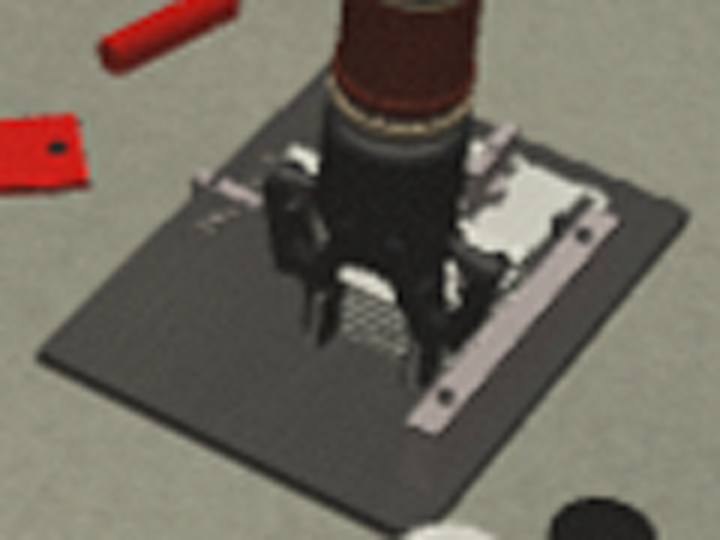

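```bash
cat >> h.py <<'E'
def push(p,d,q,f0,n0,n1,step1=.003,step2=.001,fmax=5,v=.03):
    """from p along d: n0 m coarse, to n1 fine; stop at reaction fmax"""
    s=0
    while s<n1:
        s+=step1 if s<n0 else step2
        arm.line_to(p+d*s,v); arm.pause(.05)
        f=(np.array(arm.read_ft_force())-f0)@d; a=(pose()[0]-p)@d
        if s>=n0: print(round(s,4),round(a,4),round(f,1),end=' | ')
        if f<-fmax: break
    print(); return s
E
python3 - <<'E'
from h import *
q=down(np.pi+JY)
arm.line_to([.587,.060,.0845],0.15)
arm.line_to([.587,.060,.17],0.25)
arm.move_gripper(0.36,30)
p=np.array([.512,.127,.17])
arm.movep(p,QR); arm.pause(.2)
im,C=shot('wrist','w18.png')
print([np.round(r,4) for r in plates(im,C,z=.052,lo=150)],pose())
E
```

```text
[] (array([0.51219654, 0.12663719, 0.16988757]), array([ 0.00546559,  0.70710909, -0.00545082,  0.70706234]))
```

View pics/w18.png

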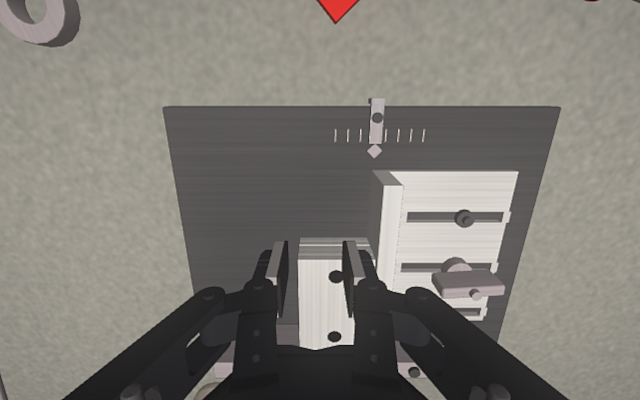

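```bash
python3 - <<'E'
from h import *
p=np.array([.512,.127,.0868])
arm.line_to(p,.12); arm.pause(.3)
f0=np.array(arm.read_ft_force()); print(f0,pose()[0])
s=push(p,xj,QR,f0,.024,.045)
print(s,pose()[0],arm.read_time())
im,C=shot('wrist','w19.png')
E
```

```text
[-0.81129745 -0.84186159  0.45565113] [0.51225952 0.12707112 0.08736821]
0.027 0.0266 -1.1 | 0.028 0.0281 -2.5 | 0.029 0.0292 -1.0 | 0.03 0.03 -2.0 | 0.031 0.0302 -3.7 | 0.032 0.0304 -5.5 | 
0.032 [0.54237015 0.12654541 0.08671423] 77.5667
```

View pics/w19.png

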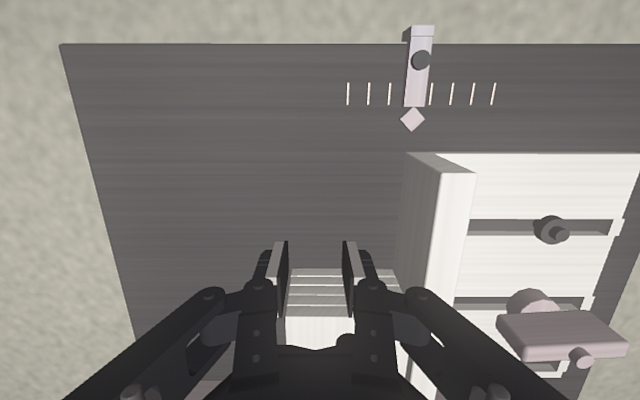

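```bash
python3 - <<'E'
from h import *
arm.line_to([.515,.127,.0868],.15); arm.line_to([.515,.127,.17],.25)
q=down(np.pi+JY); arm.move_gripper(0.6,30)
arm.movep([.592,.060,.17],q); 
p=np.array([.592,.060,.0845]); arm.line_to(p,.12); arm.pause(.3)
f0=np.array(arm.read_ft_force())
s=push(p,yj,q,f0,.035,.05,fmax=6)
print(pose()[0],arm.read_time())
arm.line_to(p,.15); arm.line_to([.592,.06,.17],.25)
# view from front, fingers away
arm.movep([.60,.10,.22],QR); arm.pause(.3)
im,C=shot('wrist','w20.png'); print(pose())
crop(im,270,90,430,190,5,'w20c.png')
im,C=shot('scene','s20.png'); crop(im,310,130,430,220,6,'s20c.png')
E
```

```text
0.036 0.0362 0.8 | 0.037 0.037 0.1 | 0.038 0.038 0.8 | 0.039 0.0391 0.3 | 0.04 0.04 -0.2 | 0.041 0.0405 -1.4 | 0.042 0.0408 -3.5 | 0.043 0.0409 -5.4 | 0.044 0.041 -7.2 | 
[0.59275087 0.10097295 0.08445719] 87.125
(array([0.59998232, 0.09972497, 0.21984619]), array([ 0.00538856,  0.70718945, -0.00538841,  0.70698303]))
```

View pics/w20.png

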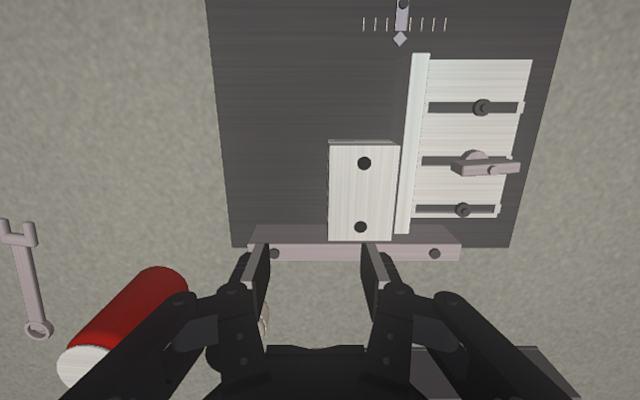

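View pics/s20c.png

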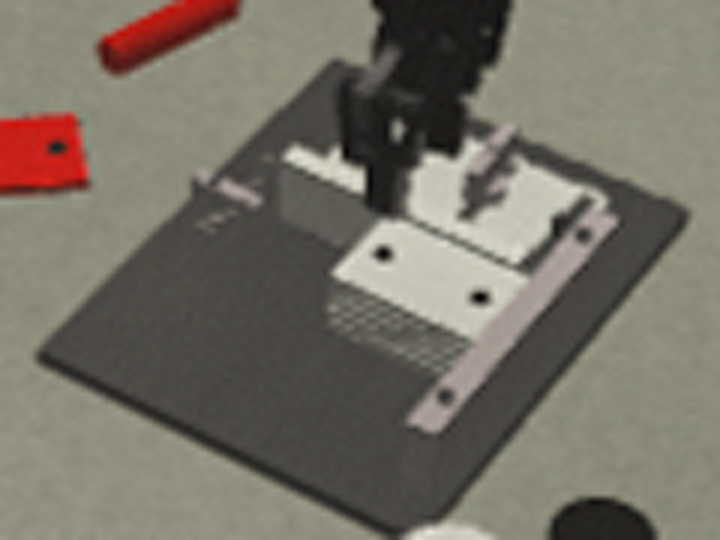

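```bash
python3 - <<'E'
from h import *
im=cv2.imread('pics/w20.png'); crop(im,310,130,430,255,6,'w20c.png')
E
```

```text
(no output)
```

View pics/w20c.png

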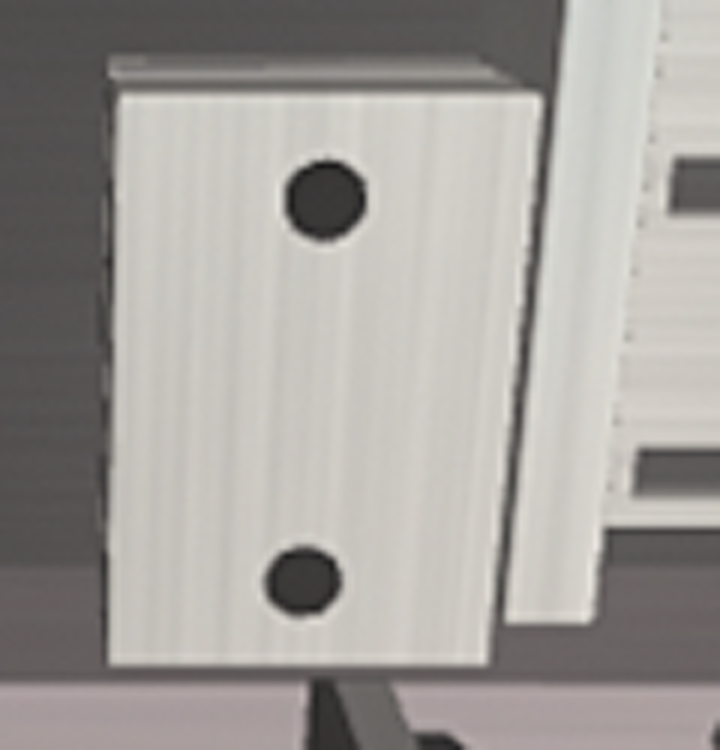

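```bash
python3 - <<'E'
from h import *
C=cam('wrist',pose()); f=lambda x,y:(310+x/6,130+y/6)
L=dict(plFR=(545,94,.052),plBR=(490,664,.052),plFL=(117,94,.052),plBL=(108,664,.052),rail1=(563,94,.057),rail2=(504,620,.057),fence=(400,682,.057),
 botFL=(108,58,.012),botFR=(480,58,.012))
O=np.array([.4755,.1743,0])
for k,v in L.items():
    w=unproj(C,f(*v[:2]),v[2]); print(k,np.round(w*1000,1), 'jig y rel tip',round((w-O)@yj*1000,2))
E
```

```text
plFR [554.4 172.1  52. ] jig y rel tip -0.97
plBR [643.7 171.2  52. ] jig y rel tip -0.62
plFL [553.5 112.2  52. ] jig y rel tip -60.9
plBL [642.9 111.1  52. ] jig y rel tip -60.72
rail1 [553.6 173.1  57. ] jig y rel tip -0.03
rail2 [633.5 171.2  57. ] jig y rel tip -0.69
fence [644. 156.  57.] jig y rel tip -15.79
botFL [554.  112.8  12. ] jig y rel tip -60.35
botFR [554.9 173.2  12. ] jig y rel tip 0.08
```

```bash
python3 - <<'E'
from h import *
arm.movep([.665,.172,.16],QR); arm.pause(.4)
im,C=shot('wrist','w21.png'); P=pose(); print(P,arm.read_time()); np.save('P21.npy',np.r_[P[0],P[1]])
crop(im,200,60,420,240,3.6,'w21c.png')
E
```

```text
(array([0.66508064, 0.17154489, 0.16062758]), array([ 0.00559443,  0.70681779, -0.00549677,  0.70735217])) 90.6
```

View pics/w21c.png

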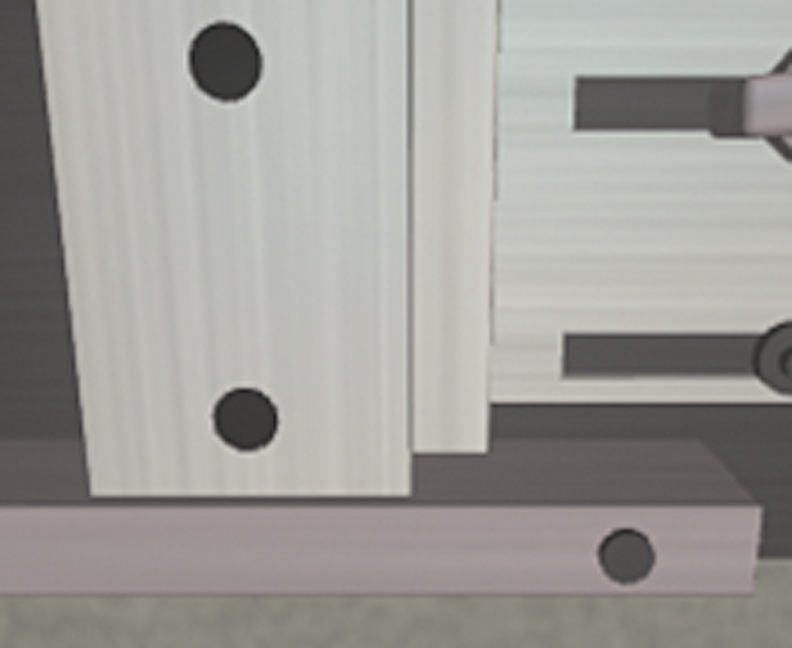

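```bash
python3 - <<'E'
from h import *
C=cam('wrist',pose()); f=lambda x,y:(200+x/3.6,60+y/3.6)
for n,x,y,z in [('plate',250,495,.052),('fence',250,506,.057),('plate0',100,495,.052),('plateR0',408,5,.052),('plateR1',411,480,.052),('railL0',414,5,.057),('railL1',414,450,.057)]:
    w=unproj(C,f(x,y),z); print(n,np.round(w*1000,1))
arm.move_gripper(.0)
arm.movep([.60,.02,.16],QR); arm.pause(.4)
im,C=shot('wrist','w22.png'); print(pose(),arm.read_time())
crop(im,290,90,490,240,4,'w22c.png')
E
```

```text
plate [643.3 140.8  52. ]
fence [643.7 141.6  57. ]
plate0 [642.9 112.9  52. ]
plateR0 [560.9 171.6  52. ]
plateR1 [640.8 170.9  52. ]
railL0 [561.5 172.6  57. ]
railL1 [633.5 171.5  57. ]
(array([0.60011698, 0.02060151, 0.15987403]), array([ 0.00501101,  0.70710498, -0.00493155,  0.70707363])) 92.2917
```

View pics/w22c.png

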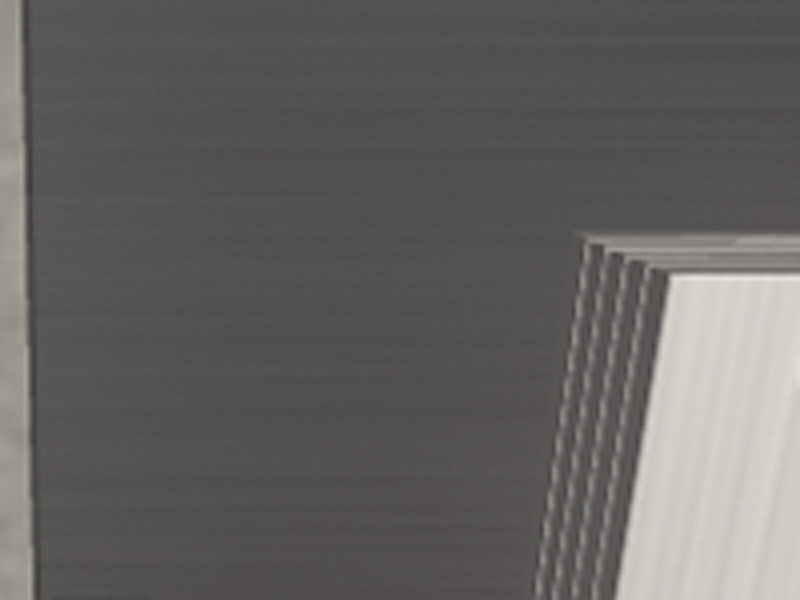

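```bash
python3 - <<'E'
from h import *
q=down(np.pi+JY)
def tapy(x,fmax,y0=.075):
    p=np.array([x,y0,.0875])
    arm.movep([x,.06,.17],q); arm.line_to([x,.06,.0875],.15); arm.line_to(p,.08); arm.pause(.3)
    f0=np.array(arm.read_ft_force()); push(p,yj,q,f0,.021,.04,fmax=fmax); print(pose()[0])
    arm.line_to([x,.06,.0875],.15); arm.line_to([x,.06,.17],.25)
tapy(.575,9)
# fence tap
arm.move_gripper(.36,30)
p=np.array([.525,.127,.0868])
arm.movep([.515,.127,.17],QR); arm.line_to([.515,.127,.0868],.15); arm.line_to(p,.08); arm.pause(.3)
f0=np.array(arm.read_ft_force()); push(p,xj,QR,f0,.012,.03,fmax=8); print(pose()[0])
arm.line_to([.515,.127,.0868],.15); arm.line_to([.515,.127,.17],.25)
arm.move_gripper(0.)
tapy(.585,8)
arm.movep([.665,.172,.16],QR); arm.pause(.4)
im,C=shot('wrist','w23.png'); P=pose(); print(P,arm.read_time())
crop(im,200,60,420,240,3.6,'w23c.png')
arm.movep([.61,.172,.17],QR); arm.pause(.4)
im,C=shot('wrist','w24.png'); P=pose(); print(P,arm.read_time())
crop(im,240,10,400,130,5,'w24c.png')
E
```

```text
0.024 0.0242 -1.1 | 0.025 0.025 -1.0 | 0.026 0.026 -1.9 | 0.027 0.0261 -3.7 | 0.028 0.0262 -6.3 | 0.029 0.0263 -7.0 | 0.03 0.0264 -9.0 | 
[0.57542409 0.10135517 0.08747406]
0.012 0.0121 0.2 | 0.013 0.013 0.1 | 0.014 0.014 -1.5 | 0.015 0.0151 -0.9 | 0.016 0.0161 -0.4 | 0.017 0.017 -0.4 | 0.018 0.0172 -4.4 | 0.019 0.0175 -6.3 | 0.02 0.0176 -6.4 | 0.021 0.0178 -8.8 | 
[0.54276556 0.12680236 0.0863342 ]
0.024 0.0242 1.2 | 0.025 0.025 1.4 | 0.026 0.0258 -0.1 | 0.027 0.026 -2.4 | 0.028 0.026 -4.6 | 0.029 0.0261 -5.3 | 0.03 0.0262 -7.1 | 0.031 0.0263 -8.8 | 
[0.58543036 0.10127239 0.08747736]
(array([0.66503072, 0.17174336, 0.16012265]), array([ 0.00542969,  0.70705515, -0.00537281,  0.70711715])) 117.4667
(array([0.61031968, 0.17185711, 0.16969223]), array([ 0.00537452,  0.70710382, -0.00546983,  0.70706816])) 118.25
```

View pics/w23c.png

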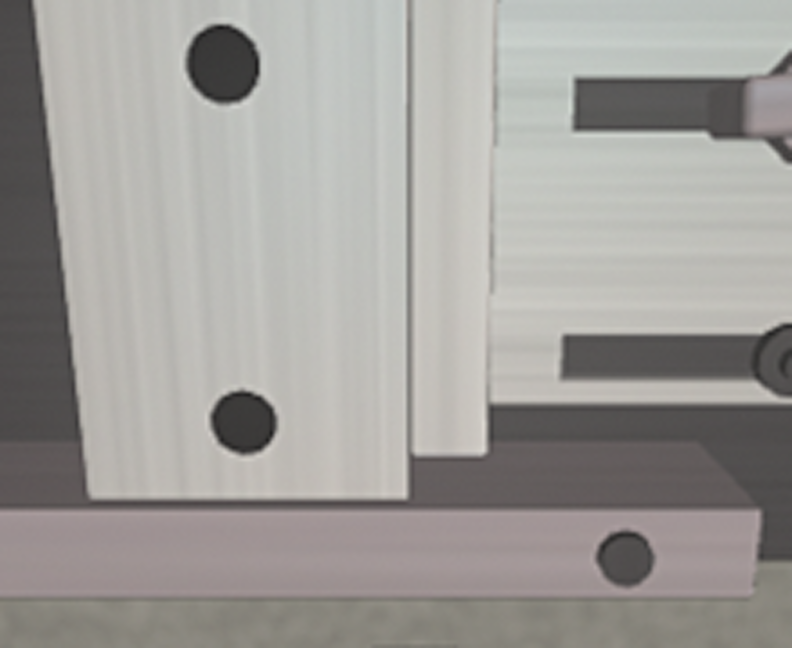

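View pics/w24.png

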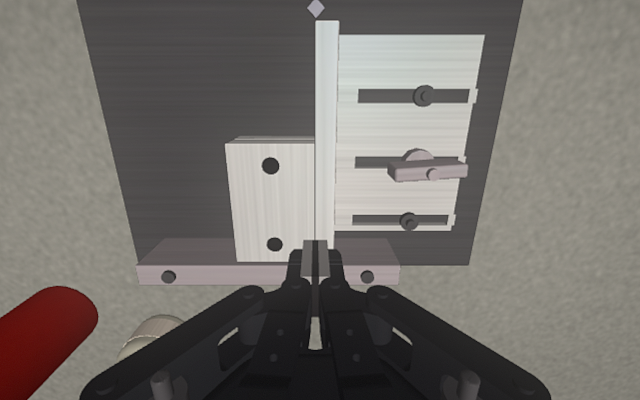

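```bash
python3 - <<'E'
from h import *
arm.movep([.53,.172,.18],QR); arm.pause(.4)
im,C=shot('wrist','w25.png'); P=pose()
crop(im,240,90,440,215,4,'w25c.png')
arm.movep([.60,.05,.19],QR); arm.pause(.4)
im,C=shot('wrist','w26.png'); crop(im,300,90,460,210,5,'w26c.png')
np.save('P25.npy',np.r_[P[0],P[1]]); print(P,pose(),arm.read_time())
E
```

```text
(array([0.53035602, 0.17189836, 0.17976399]), array([ 0.00541769,  0.70709524, -0.00546406,  0.70707646])) (array([0.59983741, 0.05066371, 0.19002235]), array([ 0.0049537 ,  0.7071194 , -0.00486655,  0.70706007])) 120.1833
```

View pics/w25c.png

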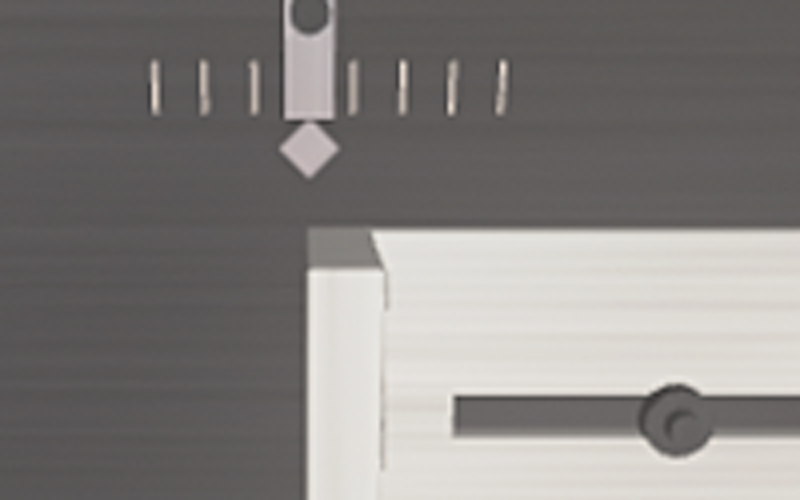

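View pics/w26c.png

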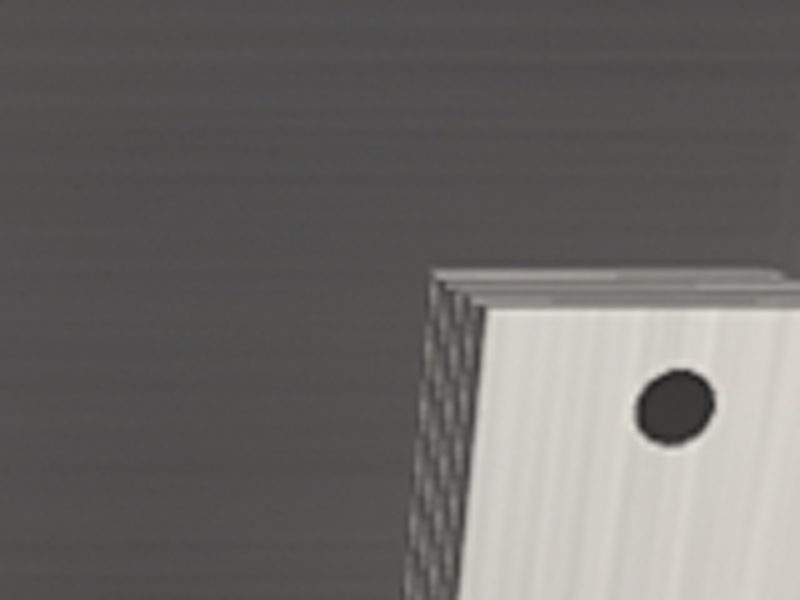

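```bash
python3 - <<'E'
from h import *
arm.line_to([.55,.0,.33],.25); arm.pause(.5)
im,C=shot('top','top9.png'); im,C=shot('scene','s9.png'); crop(im,310,130,430,220,6,'s9c.png')
print(arm.read_time())
E
```

```text
121.5583
```

View pics/top9.png

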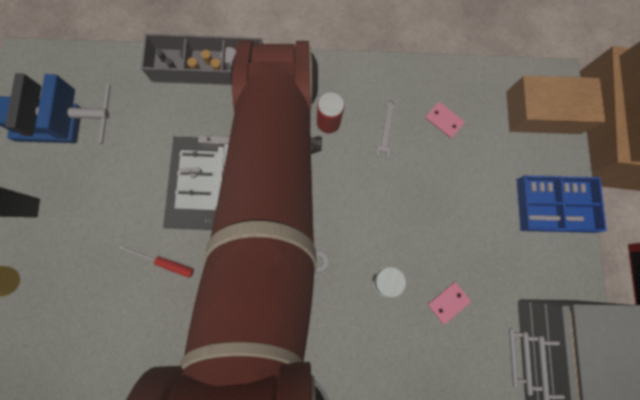

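View pics/s9c.png

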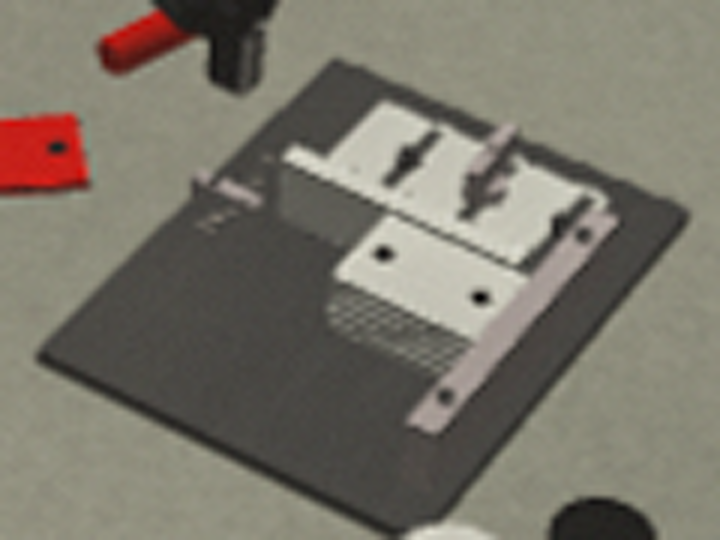

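```bash
python3 - <<'E'
from h import *
im=cv2.imread('pics/w26.png'); crop(im,375,135,425,172,16,'w26d.png')
im=cv2.imread('pics/w22.png'); crop(im,425,140,475,177,16,'w22d.png')
im=cv2.imread('pics/s9.png'); crop(im,355,165,405,202,16,'s9d.png')
E
```

```text
(no output)
```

View pics/w26d.png

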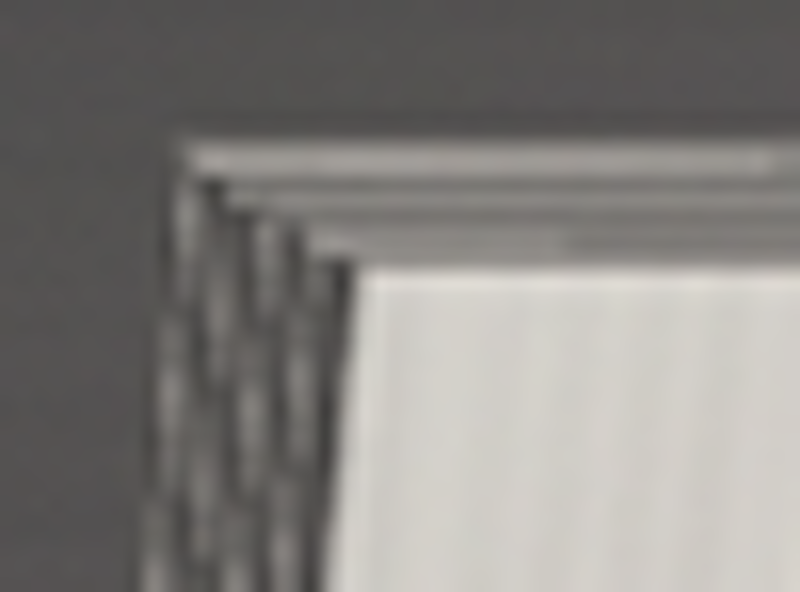

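View pics/s9d.png

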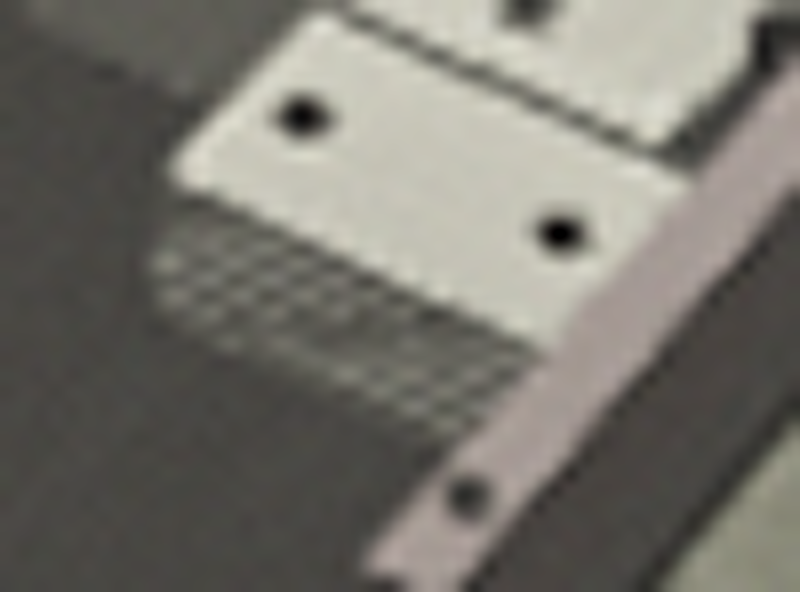

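```bash
python3 - <<'E'
from h import *
Cs=cam('scene'); p=np.array([0.59983741, 0.05066371, 0.19002235]);q=np.array([ 0.0049537 ,  0.7071194 , -0.00486655,  0.70706007])
C=cam('wrist',(p,q))
top=unproj(C,(375+355/16,135+262/16),.052); print('top',top*1000)
fs=lambda u:((u-[355,165])*16).round(0); fw=lambda u:((u-[375,135])*16).round(0)
for z in (.052,.044,.036,.028,.020,.012):
    X=top.copy();X[2]=z; print(z,'scene',fs(proj(Cs,X)),'w26',fw(proj(C,X)))
print('per mm -y in w26px(x16):',fw(proj(C,top-[0,.001,0]))-fw(proj(C,top)),'-x',fw(proj(C,top-[.001,0,0]))-fw(proj(C,top)))
print('scene -y',fs(proj(Cs,top-[0,.001,0]))-fs(proj(Cs,top)),'-x',fs(proj(Cs,top-[.001,0,0]))-fs(proj(Cs,top)))
E
```

```text
top [553.45102863 111.56746469  52.        ]
0.052 scene [155. 172.] w26 [355. 262.]
0.044 scene [152. 201.] w26 [309. 232.]
0.036 scene [149. 230.] w26 [266. 205.]
0.028 scene [147. 258.] w26 [225. 179.]
0.02 scene [144. 286.] w26 [188. 154.]
0.012 scene [141. 314.] w26 [152. 132.]
per mm -y in w26px(x16): [-22.   0.] -x [  2. -22.]
scene -y [-3.  3.] -x [-4. -2.]
```

```bash
python3 - <<'E'
from h import *
print(arm.read_dq(),arm.read_time()); ticket.finish_job()
E
```

```text
[-1.99176596e-05 -3.75036388e-03  6.14037075e-04 -4.93837802e-04
  6.09759607e-04  7.71627373e-06  6.71323005e-04] 121.5583
the job is handed in; nothing more can be done
```

The job is done and handed in at about 122 s of the 210 s allowed; `ticket.finish_job()` gave no verdict.

- **Rail:** I pinched it and slid it about 39 mm. In the last close wrist view its face is within about 0.3 mm of the pointer tip.
- **Wing nut:** I turned it clockwise until it hit its stop, after about 1.2 to 1.4 rad, where the wrist torque jumped to 2 N m.
- **Stack:** All five grey-white blanks are in one flat stack, long sides along the rail. I left the two pink blanks and the red one alone.
- **Tapping:** I tapped the stack against the rail and the fence, with a peak reaction of about 9 N, well under the roughly 15 N that slides the rail.

The last views put the top blank within about 0.5 mm of both fence and rail, and the stack edges vertical to about 1 mm. After the first round of taps I measured up to about 1 mm of gap at the front end of the rail, so I tapped again and it closed.

One picture, from the scene camera, seemed to show the stack leaning. Checked against the projected corners, that was only perspective. The lower blanks' contact with the fence and rail is hidden, so I judged it from their open faces.

The last pictures showed no bystander moved. The arm hid the bearing, the red blank and the jar in part from above.

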